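# Fetch the middle bead box from under the drying rack

### The arm

A 6-joint arm with a two-finger parallel gripper is mounted at the origin on the work surface. World frame = base frame: x ahead of the robot, y to its left, z up, the work surface at z = 0. Lengths are in m, angles in rad, forces in N, time in s.
With the tool pointing down it reaches from about 0.35 to 0.725 m from the base axis. Payload 6 kg.
Tool frame: the origin (TCP) lies at the very end of the fingers, on their centre line; the grasp point (between the pads) lies 19 mm behind it; z points along the fingers, y is the direction in which the jaws open and shut (so a half turn about z gives the same grasp; the last joint's range is limited). The gripper opens to 85 mm and grips with 20 to 120 N. Pads are 22 mm wide; open, the fingers measure 114 mm over their backs; the gripper's body (76 mm by 85 mm) begins 54 mm behind the grasp point. The pads swing forward as they close: fully open they stand 13 mm farther back than shut.
Start: joints at [1.509, 0.04, 0.085, 0, -1.615, -0.334], TCP at [0.231, 0.554, 0.231] pointing down, gripper open.
Joint ranges: [-2.56, 2.56], [-1.29, 2.01], [-1.08, 1.49], [-3.29, 1.98], [-2.81, -0.18], [-2.99, 2.99]. Speed limits (rad/s): [2.57, 2.57, 3.01, 3.14, 3.14, 3.14].

### API

Orientations are given as a unit quaternion [w, x, y, z].
In Python, from workcell import env, optics gives the robot as it stands. The module is installed in compiled form; this text tells all that it offers.
- The arm moves only by the shell command python3 -m jog 'ROWS' [FORCE]. ROWS is JSON, a list of rows, each a list of 3 entries, a list of its own where there are three numbers: the opening, from 0 (shut) to 1 (fully open), then the shift along the tool's x, y, z in mm, then the turn, a rotation vector about the tool's x, y, z in rad. A call has 1 to 20 rows; each row shifts and turns the pose as measured when the row begins, along the tool's axes as they then stand; what a row does not reach is not made up. A row lasts 1/8 s, in which the tool goes at most 62.5 mm and 10.7 degrees, less where a joint would pass 70% of its speed; a pose out of reach is approached as far as the arm can. A call is refused whole if a number of a shift passes 62.5 or a number of a turn 0.188, either way. A call with a gripper value outside its range is refused whole. The fingers move at their own pace and stop on an object; FORCE is the grip in N (left out, the last holds). Time passes only in rows, so rows that do not move let the fingers close. It gives the time, the measured TCP pose, the force and the opening at its end, in the units of the state.
- env.get_obs(): the state, without advancing time (a new reading comes with each control period).
- optics.camera(name): name is "side" or "top"; returns (picture, depth): 384x512x3 uint8, blue, green, red; 384x512 float32, m along the optical axis (not along the pixel's ray), 0 where there is no reading.
- optics.camera_params(name): a dict with "K" (3x3 intrinsics, pixels), "k1" (the pictures are not rectified: a ray, as slopes to the right and down, at radius r is drawn at 1 + k1 r^2 times it, then the intrinsics apply), "extrinsics" (4x4, takes a point from world to camera coordinates). Camera axes: x right, y down, z forward; pixel columns grow to the right and rows downward; lengths in m; the calibration is good to about 2 mm. A picture is of the moment at which its call begins. camera_params takes no time and is no camera call.
- env.finish_job(): hands the job in, once; it reports no verdict.
Trained networks look in the newest picture that a camera, given by its name, has taken for a name from the list of things; names that differ only in an ending like _2 or _b are one class to them, and where a whole thing is asked for, a point or a joint stands for the part that bears it (a point fixed in the world has none). Each returns a list of dicts, best first, with "score" (0 to 1); they miss things now and then, are a little off and sometimes report something else, mostly with a low value. They report only what shows in the picture. A call takes as long as a camera call. They do not tell look-alikes from the thing itself.
- optics.recognise(camera, target): "extent" ([left, top, width, height] in pixels, round what is visible of it).
- optics.spot_point(camera, target): "pixel" ([column, row] in pixels: a listed point, or the origin of a listed thing).
The state is a dict: "clock": time; "joint_pos": joint angles; "qd": joint speeds; "joint_torque": joint torques, N m; "tcp_pos": TCP position; "tcp_rot": TCP orientation; "ft_force": force on the tool from outside, world axes, zero at the start; "wrist_torque": the same for the moment, N m; "finger_gap": finger opening in m.
Only numpy, scipy, OpenCV 4.12 (cv2) and the standard library are available. Lean on these libraries where they do the work, as an engineer would, in place of code of your own. Each camera call takes 0.05 s, during which the arm holds its last target.

### The job

Three bead boxes are stacked under the wire drying rack, and I need the yellow one in the middle. First lift off the red box and set it aside on the cork mat, then stand the yellow box flat in the grey palette tray, and finally put the red box back, squarely on top of the green one with their edges in line. Leave the green box where it stands and don't disturb the canvas drying on the rack, the glitter jar or the paint bottle.

Things in the scene. Friction and masses are not known exactly. Their poses are not given: they have to be found in the camera images.
- red_box_center (a point): centre (half-way up) of the red bead box: closed rigid plastic, 100 mm long (its x), 56 mm wide (its y), 44 mm tall (its z, up), flat top and underside, smooth upright sides, 0.13 to 0.27 kg; white-framed window of small beads in its lid. Top of the stack of three at the start. Pinch it across its 56 mm width
- yellow_box_center (a point): centre of the yellow bead box, same size and axes as the red one; it starts in the middle of the stack
- green_box_center (a point): centre of the green bead box, same size and axes; bottom of the stack, standing on the table, and stays there. The stack's length runs along the rack's x within 0.2 rad; its centre is about 22 mm behind the rack's front bar and 60 mm to the +y side of that bar's middle
- rack_front_bar (a point): middle of the fixed wire drying rack's front bar, 240 mm up. x: from its open front (facing left and a little to the robot) to its back; y: along the bars. Its top is four level bars, 8 mm thick, 360 mm long, at x = 0, 42, 82, 122 mm, joined at the ends; 10 mm legs at x = 0 and 122, y = -180 and +180 mm. The front bar hangs over the boxes' front half: lean the tool some 40 degrees out over the front
- cork_mat_top (a point): centre of the top of the fixed cork mat, 160 mm (its x) by 190 mm (its y), top 4 mm above the table, on the clear table in front of the rack, to the robot's left; it and the tray swap places from time to time
- palette_tray_in (a point): centre of the inner floor of the fixed grey palette tray: outer size 170 mm (its x) by 200 mm (its y), rim 20 mm above the table, walls and floor 5 mm thick, with flat paint dabs in it; beside the mat
- canvas_center (a point): centre of a small round canvas, 110 mm across and 18 mm thick, lying loose on top of the rack, towards its -y end: leave alone
- glitter_jar_center (a point): centre of a loose jar of gold glitter, 48 mm across and 70 mm tall, on the table below the canvas: leave alone
- paint_bottle_center (a point): centre of a loose blue paint bottle, 54 mm across and 150 mm tall, on the table behind the rack: leave alone
Not all that is in view belongs to the job. Several things look just like the part that bears cork_mat_top: the one meant starts nearest to the robot's base.

How it is judged:
By the outcome, as a careful person would: the job done as asked, in the order asked, and still so for the second after the job is handed in, with the robot touching nothing.
It also fails if it takes over 70 s, if anything falls off the work surface, if the arm or the gripper's body presses on something with over 40 N, if the wrist force passes 120 N, or if a joint passes its speed limit or range.

## Working session

There is one attempt and no reset: what is moved stays moved. The work goes in short steps, Python scripts to look and compute and a shell command to move; the robot and the scene stay as the last step left them, time stands still between calls to the robot, and variables do not carry over. Pictures are saved under pics/ and viewed, and the job is handed in when it is done.

```bash
ls; mkdir -p pics; python3 - <<'E'
from workcell import env, optics
import cv2, numpy as np
for c in ["side","top"]:
    im,d=optics.camera(c); cv2.imwrite(f"pics/{c}0.png",im); np.save(f"pics/{c}0.npy",d)
    p=optics.camera_params(c); print(c,{k:np.round(v,4).tolist() for k,v in p.items()})
    for n in ["red_box_center","yellow_box_center","green_box_center","rack_front_bar","cork_mat_top","palette_tray_in","canvas_center","glitter_jar_center","paint_bottle_center"]:
        print(n,[([round(v) for v in r["pixel"]],round(r["score"],2)) for r in optics.spot_point(c,n)][:5])
print(env.get_obs())
E
```

```text
pics
side {'K': [[376.7988, 0.0, 259.7387], [0.0, 376.7988, 192.8108], [0.0, 0.0, 1.0]], 'k1': -0.1061, 'extrinsics': [[0.9991, 0.0423, -0.0057, -0.6193], [0.0185, -0.5498, -0.8351, 0.1267], [-0.0384, 0.8343, -0.55, 1.1707], [0.0, 0.0, 0.0, 1.0]]}
red_box_center [([203, 271], 0.67)]
yellow_box_center [([259, 241], 0.64), ([215, 217], 0.42)]
green_box_center [([261, 257], 0.8)]
rack_front_bar [([236, 168], 0.42)]
cork_mat_top [([305, 179], 0.68), ([239, 172], 0.59)]
palette_tray_in [([212, 215], 0.81)]
canvas_center [([207, 210], 0.88)]
glitter_jar_center [([205, 272], 0.65)]
paint_bottle_center []
top {'K': [[352.2784, 0.0, 253.4422], [0.0, 352.2784, 189.5169], [0.0, 0.0, 1.0]], 'k1': -0.0666, 'extrinsics': [[0.0233, -0.9995, -0.0219, -0.0292], [-0.9929, -0.0206, -0.1167, 0.6088], [0.1162, 0.0244, -0.9929, 1.2047], [0.0, 0.0, 0.0, 1.0]]}
red_box_center [([278, 180], 0.69)]
yellow_box_center [([316, 215], 0.51), ([278, 183], 0.41)]
green_box_center [([304, 231], 0.41)]
rack_front_bar [([281, 190], 0.59)]
cork_mat_top [([140, 216], 0.87), ([165, 147], 0.73)]
palette_tray_in [([220, 228], 0.64)]
canvas_center [([318, 220], 0.95)]
glitter_jar_center [([304, 230], 0.36), ([319, 217], 0.26)]
paint_bottle_center [([377, 200], 0.78)]
{'clock': 1.0, 'joint_pos': array([ 1.50870566e+00,  4.01894537e-02,  8.48057592e-02, -3.37242603e-06,
       -1.61549086e+00, -3.33698215e-01]), 'qd': array([-0.00096389, -0.00068937,  0.00054117, -0.00041917,  0.0002517 ,
       -0.00126987]), 'joint_torque': array([ 9.65310719e-04, -3.67930949e+01,  3.47448313e+01,  6.93309143e+00,
       -8.89507646e-04,  3.02878981e-06]), 'tcp_pos': array([0.23129625, 0.5536063 , 0.23126969]), 'tcp_rot': array([ 3.89824050e-05,  9.80482729e-01, -1.96605231e-01,  3.62655849e-06]), 'ft_force': array([ 0.13787391, -0.49420845, -0.41334094]), 'wrist_torque': array([ 0.05444971, -0.01509975, -0.01127599]), 'finger_gap': 0.08560560841434592}
```

View pics/side0.png

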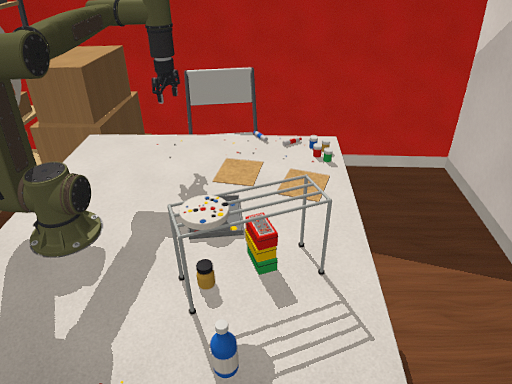

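View pics/top0.png

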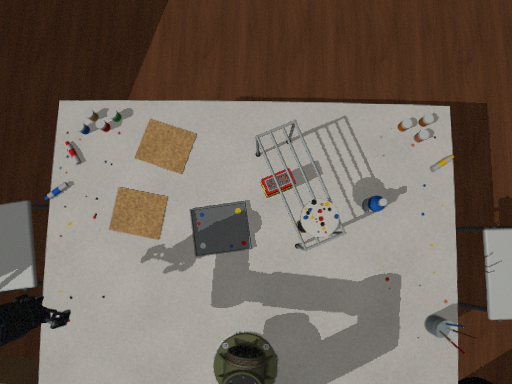

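```bash
cat > h.py <<'E'
from workcell import env, optics
import cv2, numpy as np
from scipy.spatial.transform import Rotation as R
def par(c):
    p=optics.camera_params(c); return np.array(p["K"]),np.array([p["k1"],0,0,0.]),np.array(p["extrinsics"])
def px2w(c,uv,depth=None,z=None):
    K,D,E=par(c); uv=np.atleast_2d(np.array(uv,float))
    n=cv2.undistortPoints(uv[:,None],K,D)[:,0]
    ray=np.c_[n,np.ones(len(n))]
    Rm,t=E[:3,:3],E[:3,3]; o=-Rm.T@t; r=ray@Rm
    if depth is not None: return o+r*np.atleast_1d(depth)[:,None]
    return o+r*((z-o[2])/r[:,2])[:,None]
def w2px(c,P):
    K,D,E=par(c); P=np.atleast_2d(np.array(P,float))
    return cv2.projectPoints(P[:,None],cv2.Rodrigues(E[:3,:3])[0],E[:3,3],K,D)[0][:,0]
def cloud(c,d):
    v,u=np.mgrid[:d.shape[0],:d.shape[1]]
    P=px2w(c,np.c_[u.ravel(),v.ravel()],depth=d.ravel()).reshape(*d.shape,3)
    P[d==0]=np.nan; return P
def crop(c,im,u0,v0,u1,v1,s,name):
    cv2.imwrite(name,cv2.resize(im[v0:v1,u0:u1],None,fx=s,fy=s,interpolation=cv2.INTER_CUBIC))
def rect(m):
    return
E
python3 - <<'E'
from h import *
im=cv2.imread("pics/top0.png"); d=np.load("pics/top0.npy"); P=cloud("top",d)
hsv=cv2.cvtColor(im,cv2.COLOR_BGR2HSV)
crop("top",im,230,110,400,260,4,"pics/c1.png")
ims=cv2.imread("pics/side0.png"); crop("side",ims,160,160,340,330,4,"pics/c2.png")
for uv in [(140,213),(166,147),(221,228)]:
    print(uv,px2w("top",uv,z=0.004), P[uv[1],uv[0]])
def mrect(box,sel,zz):
    u0,v0,u1,v1=box; m=np.zeros(d.shape,bool); m[v0:v1,u0:u1]=True; m&=sel
    uv=np.argwhere(m)[:,::-1]; W=px2w("top",uv,z=zz)
    r=cv2.minAreaRect(W[:,:2].astype(np.float32)*1000); print(box,r,m.sum())
cork=(hsv[...,0]>8)&(hsv[...,0]<25)&(hsv[...,1]>80)
mrect((100,180,175,245),cork,.004); mrect((130,112,205,178),cork,.004)
tray=(P[...,2]>.012)&(P[...,2]<.03)
mrect((180,190,262,265),tray,.02)
g=(hsv[...,1]<60)&(hsv[...,2]<110)
mrect((185,195,258,262),g,.01)
# boxes top
red=(P[...,2]>.115)&(P[...,2]<.15)
m=np.zeros(d.shape,bool); m[160:205,250:305]=True; m&=red
W=P[m]; print(len(W),np.nanmedian(W,0)); print(cv2.minAreaRect(W[:,:2].astype(np.float32)*1000))
E
```

```text
(140, 213) [[0.51855504 0.39517233 0.004     ]] [0.51848086 0.3945589  0.00575523]
(166, 147) [[0.76470055 0.31232839 0.004     ]] [0.76519687 0.31292236 0.00190763]
(221, 228) [[0.47206886 0.09774521 0.004     ]] [0.47207805 0.09793762 0.00231109]
(100, 180, 175, 245) ((520.1065673828125, 402.5377197265625), (188.9720916748047, 158.2526397705078), 80.43476104736328) 2206
(130, 112, 205, 178) ((769.75830078125, 315.93701171875), (188.42633056640625, 158.9179229736328), 72.28562927246094) 2089
(180, 190, 262, 265) ((469.478515625, 100.00829315185547), (170.0386199951172, 200.56484985351562), 9.418654441833496) 322
(185, 195, 258, 262) ((470.3203125, 103.92788696289062), (176.03631591796875, 254.6525115966797), 9.417078971862793) 2667
445 [ 0.62488347 -0.09385299  0.13224318]
((627.813232421875, -96.88702392578125), (56.50960159301758, 101.15812683105469), 23.334238052368164)
```

View pics/c1.png

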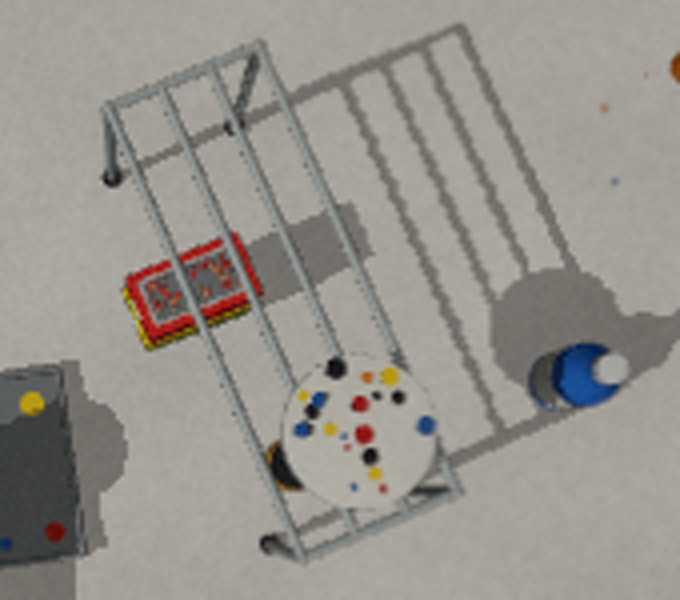

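View pics/c2.png

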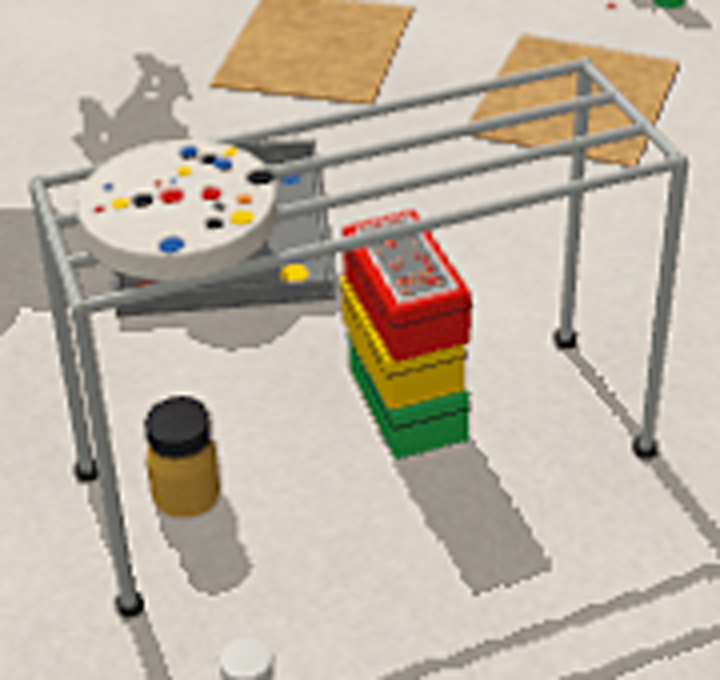

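```bash
python3 - <<'E'
from h import *
d=np.load("pics/top0.npy"); P=cloud("top",d)
m=np.zeros(d.shape,bool); m[112:252,250:350]=True
m&=(P[...,2]>.225)&(P[...,2]<.246)
W=P[m][:,:2]; r=cv2.minAreaRect((W*1000).astype(np.float32)); print(r, len(W), np.median(P[m][:,2]))
bp=cv2.boxPoints(r)/1000; print(bp)
for c,z in (("top",.132),):
  im=cv2.imread(f"pics/{c}0.png"); hsv=cv2.cvtColor(im,cv2.COLOR_BGR2HSV)
  red=((hsv[...,0]<8)|(hsv[...,0]>172))&(hsv[...,1]>150)&(hsv[...,2]>70)
  mm=np.zeros(d.shape,bool); mm[160:205,255:305]=True; mm&=red
  uv=np.argwhere(mm)[:,::-1]
  Wr=px2w(c,uv,z=z); print("red",cv2.minAreaRect((Wr[:,:2]*1000).astype(np.float32)),len(uv))
E
```

```text
((605.4017944335938, -156.73910522460938), (369.3514709472656, 132.0074462890625), 23.92596435546875) 1178 0.24309900002997442
[[ 0.40982702 -0.17130339]
 [ 0.4633634  -0.29196748]
 [ 0.8009766  -0.14217483]
 [ 0.74744016 -0.02151074]]
red ((626.353759765625, -97.29613494873047), (56.71794128417969, 99.76725006103516), 24.121965408325195) 179
```

```bash
cat >> h.py <<'E'
def boxc(x,y,z,th,L=.1,W=.056,H=.044):
    c,s=np.cos(th),np.sin(th)
    return np.array([[x+c*a*L/2-s*b*W/2,y+s*a*L/2+c*b*W/2,z+k*H/2] for k in(1,-1) for a,b in((1,1),(1,-1),(-1,-1),(-1,1))])
def drawbox(im,c,b,s,u0,v0,col):
    p=((w2px(c,b)-[u0,v0]+.5)*s).astype(int)
    for q in (p[:4],p[4:]): cv2.polylines(im,[q],True,col,1)
    for i in range(4): cv2.line(im,tuple(map(int,p[i])),tuple(map(int,p[i+4])),col,1)
E
python3 - <<'E'
from h import *
th=np.radians(24.1-90)
rx=np.array([.4056,-.914,0]);ry=np.array([.914,.4056,0]);f=np.array([.5807,-.101,.24])
out=[]
for c,(u0,v0,u1,v1),s in(("top",(250,120,350,250),5),("side",(165,170,335,290),4)):
    im=cv2.imread(f"pics/{c}0.png")[v0:v1,u0:u1]; im=cv2.resize(im,None,fx=s,fy=s,interpolation=cv2.INTER_CUBIC)
    for z,col in((.11,(255,0,255)),(.066,(0,0,0)),(.022,(255,0,0))): drawbox(im,c,boxc(.6268,-.097,z,th),s,u0,v0,col)
    for k in(0,.042,.082,.122):
        q=((w2px(c,[f+k*rx-.18*ry,f+k*rx+.18*ry])-[u0,v0]+.5)*s).astype(int); cv2.line(im,tuple(map(int,q[0])),tuple(map(int,q[1])),(255,255,0),1)
    cv2.imwrite(f"pics/o_{c}.png",im)
E
```

```text
(no output)
```

View pics/o_top.png

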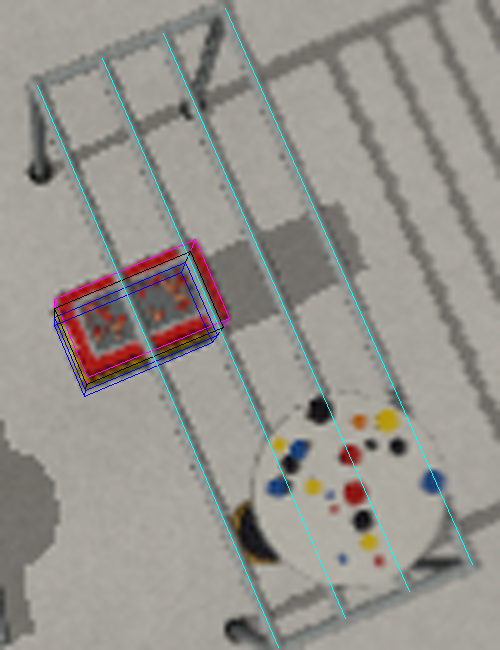

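View pics/o_side.png

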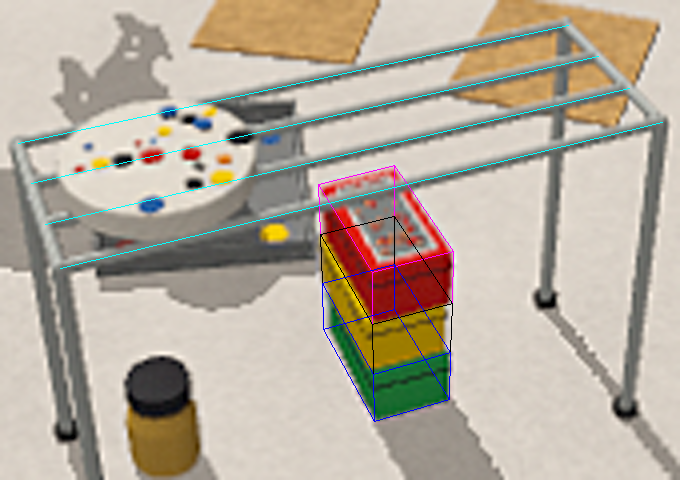

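```bash
cat >> h.py <<'E'
def toolR(head,lean):
    bx=np.array([np.cos(head),np.sin(head),0]); up=np.array([0,0,1.])
    z=np.sin(lean)*bx-np.cos(lean)*up; x=np.cos(lean)*bx+np.sin(lean)*up
    return R.from_matrix(np.c_[x,np.cross(z,x),z])
def cur():
    o=env.get_obs(); q=o["tcp_rot"]; return o,np.array(o["tcp_pos"]),R.from_quat([q[1],q[2],q[3],q[0]])
def plan(tp,tR,op,n=None):
    "print rows to go straight from the present pose to tp,tR"
    o,p,r=cur(); tp=np.array(tp); rv=(r.inv()*tR).as_rotvec(); d=np.linalg.norm(tp-p)*1000; a=np.linalg.norm(rv)
    if n is None: n=max(1,int(np.ceil(max(d/45,a/.15))))
    rows=[]
    for i in range(n):
        rr=r*R.from_rotvec(rv*i/n)
        rows.append([op,np.round(rr.inv().apply((tp-p)/n)*1000,1).tolist(),np.round(rv/n,3).tolist()])
    print("n",n,"dist",round(d,1),"ang",round(a,3)); print(rows)
def gtcp(gp,tR): return np.array(gp)+.019*tR.apply([0,0,1])
def stat():
    o,p,r=cur(); z=r.apply([0,0,1]);x=r.apply([1,0,0]); y=r.apply([0,1,0])
    print("t",round(o["clock"],2),"tcp",p.round(4),"grasp",(p-.019*z).round(4),"lean",round(np.degrees(np.arccos(-z[2])),2),"headY",round(np.degrees(np.arctan2(y[1],y[0]))+90,2),"ytilt",round(np.degrees(np.arcsin(y[2])),2),"gap",round(o["finger_gap"],4),"F",np.round(o["ft_force"],1),"q",np.round(o["joint_pos"],2))
E
python3 - <<'E'
from h import *
h=np.radians(-65.9); T=toolR(h,.7); bx=np.array([np.cos(h),np.sin(h),0])
g=np.array([.627,-.097,.114])-.012*bx
tp=gtcp(g,T); print("grasp tcp",tp)
plan(tp-.15*T.apply([0,0,1]),T,1)
stat()
E
```

```text
grasp tcp [ 0.62709805 -0.0972192   0.099468  ]
n 15 dist 666.2 ang 1.018
[[1, [36.4, 25.4, 1.1], [-0.018, 0.044, 0.048]], [1, [37.5, 23.6, 3.2], [-0.018, 0.044, 0.048]], [1, [38.4, 21.7, 5.3], [-0.018, 0.044, 0.048]], [1, [39.1, 19.8, 7.4], [-0.018, 0.044, 0.048]], [1, [39.6, 17.7, 9.5], [-0.018, 0.044, 0.048]], [1, [40.0, 15.6, 11.5], [-0.018, 0.044, 0.048]], [1, [40.1, 13.5, 13.6], [-0.018, 0.044, 0.048]], [1, [40.0, 11.3, 15.5], [-0.018, 0.044, 0.048]], [1, [39.8, 9.1, 17.5], [-0.018, 0.044, 0.048]], [1, [39.4, 6.8, 19.4], [-0.018, 0.044, 0.048]], [1, [38.7, 4.6, 21.2], [-0.018, 0.044, 0.048]], [1, [37.9, 2.3, 23.0], [-0.018, 0.044, 0.048]], [1, [36.9, 0.1, 24.7], [-0.018, 0.044, 0.048]], [1, [35.7, -2.1, 26.3], [-0.018, 0.044, 0.048]], [1, [34.4, -4.2, 27.8], [-0.018, 0.044, 0.048]]]
t 1.0 tcp [0.2313 0.5536 0.2313] grasp [0.2313 0.5536 0.2503] lean 0.0 headY -22.68 ytilt 0.0 gap 0.0856 F [ 0.1 -0.5 -0.4] q [ 1.51  0.04  0.08 -0.   -1.62 -0.33]
```

Candidates: the red box is the only red box, in top view at (278,180). The cork mats are at (140,213), 0.66 m from the base, and (166,147), 0.83 m. I choose the first as the nearer. The stack crop c1/o_top confirms the red box pose.

```bash
python3 -m jog '[[1,[36,25,1],[-0.018,0.044,0.048]],[1,[37,24,3],[-0.018,0.044,0.048]],[1,[38,22,5],[-0.018,0.044,0.048]],[1,[39,20,7],[-0.018,0.044,0.048]],[1,[40,18,9],[-0.018,0.044,0.048]],[1,[40,16,11],[-0.018,0.044,0.048]],[1,[40,14,14],[-0.018,0.044,0.048]],[1,[40,11,15],[-0.018,0.044,0.048]],[1,[40,9,17],[-0.018,0.044,0.048]],[1,[39,7,19],[-0.018,0.044,0.048]]]' 60
python3 - <<'E'
from h import *
stat()
h=np.radians(-65.9); T=toolR(h,.7); bx=np.array([np.cos(h),np.sin(h),0])
g=np.array([.627,-.097,.114])-.012*bx
tp=gtcp(g,T)
plan(tp-.15*T.apply([0,0,1]),T,1)
E
```

```text
clock: 2.25
tcp_pos: [0.4702, 0.1672, 0.2261]
tcp_rot: [0.131, 0.875, -0.421, 0.2]
ft_force: [-0.6, 0.9, 0.6]
finger_gap: 0.0854
t 2.25 tcp [0.4702 0.1672 0.2261] grasp [0.4656 0.1748 0.2429] lean 27.68 headY -52.28 ytilt 3.45 gap 0.0854 F [-0.6  0.9  0.6] q [ 1.04 -0.25 -0.41  0.42 -1.65 -0.38]
n 5 dist 212.1 ang 0.325
[[1, [36.3, 2.8, 21.8], [-0.017, 0.042, 0.046]], [1, [35.4, 0.8, 23.3], [-0.017, 0.042, 0.046]], [1, [34.4, -1.2, 24.8], [-0.017, 0.042, 0.046]], [1, [33.2, -3.2, 26.2], [-0.017, 0.042, 0.046]], [1, [31.9, -5.1, 27.5], [-0.017, 0.042, 0.046]]]
```

```bash
python3 -m jog '[[1,[36,3,22],[-0.017,0.042,0.046]],[1,[35,1,23],[-0.017,0.042,0.046]],[1,[34,-1,25],[-0.017,0.042,0.046]],[1,[33,-3,26],[-0.017,0.042,0.046]],[1,[32,-5,27],[-0.017,0.042,0.046]],[1,[0,0,0],[0,0,0]]]'
python3 - <<'E'
from h import *
stat()
h=np.radians(-65.9); T=toolR(h,.7); bx=np.array([np.cos(h),np.sin(h),0])
g=np.array([.627,-.097,.114])-.012*bx
tp=gtcp(g,T)
plan(tp-.09*T.apply([0,0,1]),T,1)
im,d=optics.camera("side"); cv2.imwrite("pics/s1.png",im)
E
```

```text
clock: 3.0
tcp_pos: [0.589, -0.0167, 0.2141]
tcp_rot: [0.189, 0.785, -0.514, 0.289]
ft_force: [-0.3, -0.7, -0.2]
finger_gap: 0.0853
t 3.0 tcp [ 0.589  -0.0167  0.2141] grasp [ 0.5841 -0.0054  0.2286] lean 40.38 headY -66.47 ytilt -0.03 gap 0.0853 F [-0.3 -0.7 -0.2] q [ 0.65 -0.12 -0.47  0.69 -1.45 -0.41]
n 2 dist 55.4 ang 0.011
[[1, [-3.0, -1.1, 27.5], [0.003, -0.002, -0.004]], [1, [-3.0, -1.0, 27.5], [0.003, -0.002, -0.004]]]
```

View pics/s1.png

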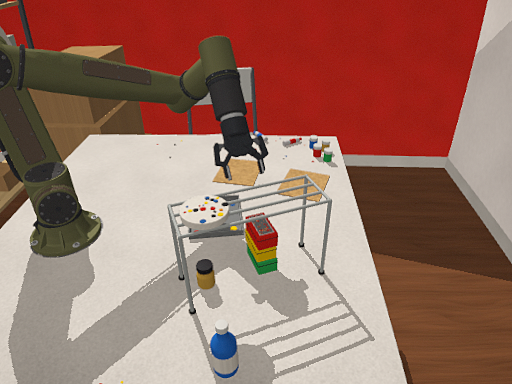

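The gripper is in front of the rack at about (240,155), leaned correctly, and the stack at (262,240) is untouched. I'm going in.

```bash
python3 -m jog '[[1,[-3,-1,27],[0.003,-0.002,-0.004]],[1,[-3,-1,27],[0.003,-0.002,-0.004]],[1,[0,0,25],[0,0,0]],[1,[0,0,25],[0,0,0]]]'
python3 - <<'E'
from h import *
stat()
h=np.radians(-65.9); T=toolR(h,.7); bx=np.array([np.cos(h),np.sin(h),0])
g=np.array([.627,-.097,.114])-.012*bx
tp=gtcp(g,T)
plan(tp,T,1)
E
```

```text
clock: 3.55
tcp_pos: [0.6189, -0.0681, 0.134]
tcp_rot: [0.181, 0.79, -0.509, 0.291]
ft_force: [-1.0, 0.8, -0.7]
finger_gap: 0.0855
t 3.55 tcp [ 0.6189 -0.0681  0.134 ] grasp [ 0.6137 -0.0571  0.1486] lean 40.04 headY -65.37 ytilt -0.56 gap 0.0855 F [-1.   0.8 -0.7] q [ 0.52 -0.06 -0.58  0.75 -1.23 -0.41]
n 2 dist 45.9 ang 0.013
[[1, [0.3, 2.5, 22.8], [-0.007, 0.001, 0.0]], [1, [0.3, 2.4, 22.8], [-0.007, 0.001, 0.0]]]
```

```bash
python3 -m jog '[[1,[0,2.5,23],[-0.007,0.001,0]],[1,[0,2.5,23],[-0.006,0,0]],[1,[0,0,0],[0,0,0]]]'
python3 - <<'E'
from h import *
stat()
h=np.radians(-65.9); T=toolR(h,.7); bx=np.array([np.cos(h),np.sin(h),0])
g=np.array([.627,-.097,.114])-.012*bx
tp=gtcp(g,T)
plan(tp,T,1)
im,d=optics.camera("side"); crop("side",im,190,160,330,290,5,"pics/s2.png")
im,d=optics.camera("top"); crop("top",im,220,120,340,230,5,"pics/t2.png")
E
```

```text
clock: 3.92
tcp_pos: [0.627, -0.0957, 0.0982]
tcp_rot: [0.186, 0.789, -0.51, 0.288]
ft_force: [-0.4, -0.3, -0.3]
finger_gap: 0.0855
t 3.92 tcp [ 0.627  -0.0957  0.0982] grasp [ 0.622  -0.0845  0.1127] lean 40.05 headY -65.68 ytilt -0.02 gap 0.0855 F [-0.4 -0.3 -0.3] q [ 0.46 -0.02 -0.61  0.78 -1.15 -0.43]
n 1 dist 2.0 ang 0.004
[[1, [1.9, 0.6, -0.0], [-0.003, 0.001, 0.003]]]
```

View pics/s2.png

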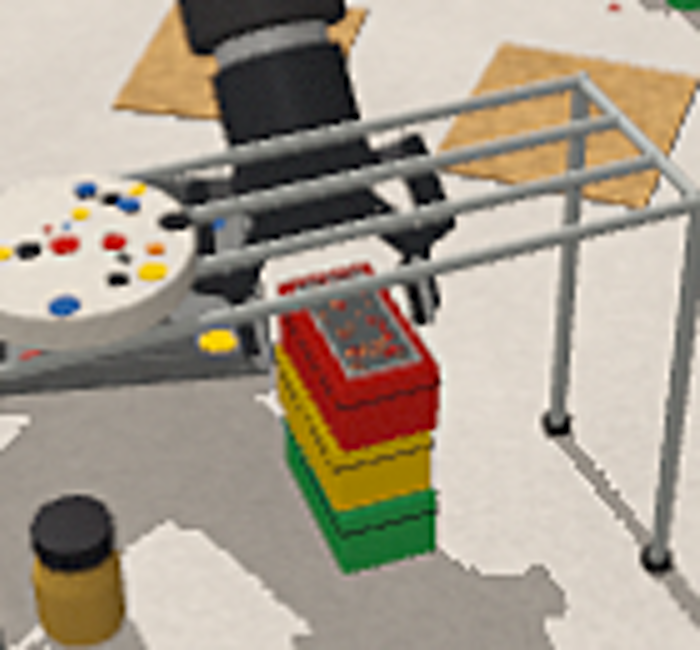

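View pics/t2.png

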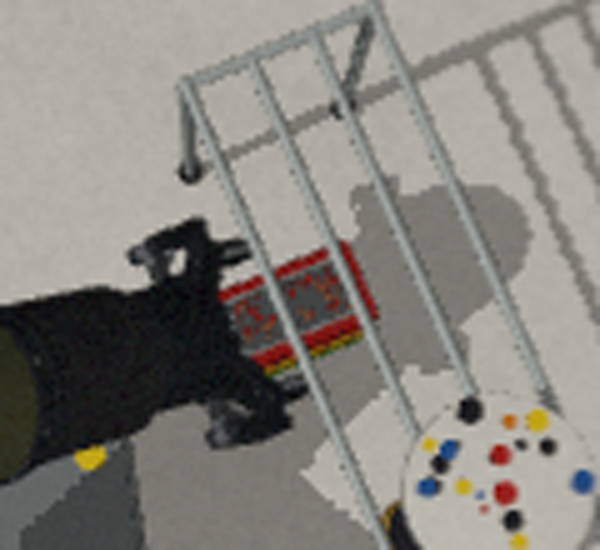

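Fingers straddle the red box, at top-crop (235,250) and (290,385), and are clear of the bar. Closing.

```bash
python3 -m jog '[[1,[1.5,0.6,0],[0,0,0]],[0,[0,0,0],[0,0,0]],[0,[0,0,0],[0,0,0]],[0,[0,0,0],[0,0,0]],[0,[0,0,0],[0,0,0]],[0,[0,0,0],[0,0,0]],[0,[0,0,0],[0,0,0]]]' 50
python3 - <<'E'
from h import *
stat()
_,p,r=cur(); T=toolR(np.radians(-65.9),.7)
plan(p+[0,0,.03],r,0); 
E
```

```text
clock: 4.9
tcp_pos: [0.6291, -0.0938, 0.1042]
tcp_rot: [0.182, 0.789, -0.509, 0.29]
ft_force: [-1.0, 1.2, 0.4]
finger_gap: 0.0552
t 4.9 tcp [ 0.6291 -0.0938  0.1042] grasp [ 0.6239 -0.0827  0.1187] lean 40.11 headY -65.47 ytilt -0.44 gap 0.0552 F [-1.   1.2  0.4] q [ 0.46 -0.03 -0.6   0.78 -1.15 -0.42]
n 1 dist 30.0 ang 0.0
[[0, [19.3, -0.2, -22.9], [0.0, 0.0, 0.0]]]
```

```bash
python3 -m jog '[[0,[9.5,0,-11.5],[0.003,0,0]],[0,[9.5,0,-11.5],[0.003,0,0]],[0,[-18,0,-23],[0,0,0]]]'
python3 - <<'E'
from h import *
stat()
_,p,r=cur(); h=np.radians(-65.9);bx=np.array([np.cos(h),np.sin(h),0])
plan(p-.12*bx,toolR(h,.7),0) 
im,d=optics.camera("side"); crop("side",im,190,160,330,290,5,"pics/s3.png")
E
```

```text
clock: 5.28
tcp_pos: [0.6155, -0.0688, 0.141]
tcp_rot: [0.181, 0.79, -0.509, 0.291]
ft_force: [1.3, 0.6, -2.6]
finger_gap: 0.0555
t 5.28 tcp [ 0.6155 -0.0688  0.141 ] grasp [ 0.6103 -0.0577  0.1555] lean 40.02 headY -65.4 ytilt -0.59 gap 0.0555 F [ 1.3  0.6 -2.6] q [ 0.52 -0.08 -0.57  0.74 -1.25 -0.41]
n 3 dist 120.0 ang 0.014
[[0, [-30.6, -0.3, -25.7], [-0.005, 0.001, 0.0]], [0, [-30.6, -0.2, -25.7], [-0.005, 0.001, 0.0]], [0, [-30.6, -0.1, -25.8], [-0.005, 0.001, 0.0]]]
```

View pics/s3.png

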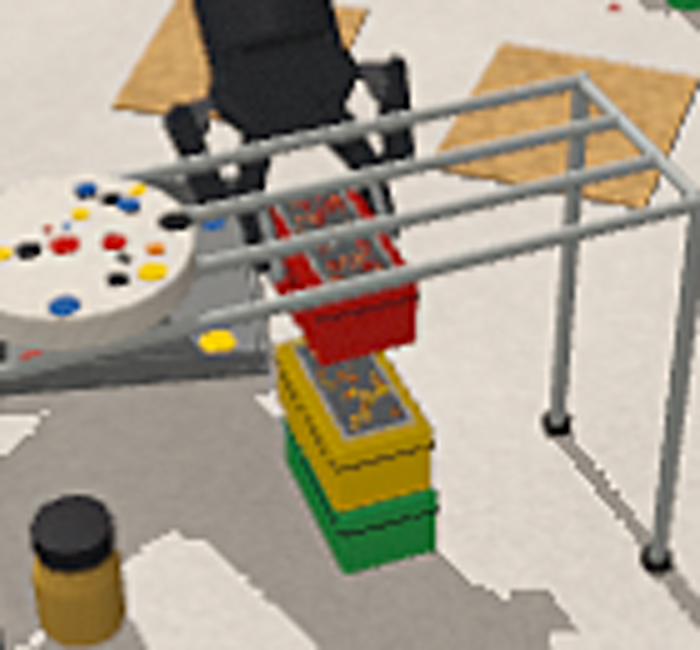

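The red box is lifted cleanly at crop (340,270). Yellow and green are undisturbed. Retreating.

```bash
python3 -m jog '[[0,[-31,0,-26],[-0.005,0,0]],[0,[-31,0,-26],[-0.005,0,0]],[0,[-31,0,-26],[-0.005,0,0]]]'
python3 - <<'E'
from h import *
stat()
for hd in (-45,):
    h=np.radians(hd)
    plan([.52,.4025,.09],toolR(h,.7),0) 
E
```

```text
clock: 5.7
tcp_pos: [0.5638, 0.0463, 0.1452]
tcp_rot: [0.184, 0.788, -0.512, 0.287]
ft_force: [0.7, -0.3, -3.8]
finger_gap: 0.0553
t 5.7 tcp [0.5638 0.0463 0.1452] grasp [0.5588 0.0574 0.1597] lean 39.91 headY -65.96 ytilt -0.23 gap 0.0553 F [ 0.7 -0.3 -3.8] q [ 0.78 -0.09 -0.56  0.65 -1.43 -0.57]
n 9 dist 363.1 ang 0.366
[[0, [-33.2, -11.7, -19.7], [0.026, 0.0, -0.031]], [0, [-32.8, -13.2, -19.4], [0.026, 0.0, -0.031]], [0, [-32.4, -14.7, -19.1], [0.026, 0.0, -0.031]], [0, [-31.9, -16.2, -18.7], [0.026, 0.0, -0.031]], [0, [-31.3, -17.7, -18.2], [0.026, 0.0, -0.031]], [0, [-30.8, -19.1, -17.8], [0.026, 0.0, -0.031]], [0, [-30.1, -20.5, -17.3], [0.026, 0.0, -0.031]], [0, [-29.5, -21.9, -16.7], [0.026, 0.0, -0.031]], [0, [-28.7, -23.2, -16.2], [0.026, 0.0, -0.031]]]
```

```bash
python3 -m jog '[[0,[-33,-12,-20],[0.026,0,-0.031]],[0,[-33,-13,-19],[0.026,0,-0.031]],[0,[-32,-15,-19],[0.026,0,-0.031]],[0,[-32,-16,-19],[0.026,0,-0.031]],[0,[-31,-18,-18],[0.026,0,-0.031]],[0,[-31,-19,-18],[0.026,0,-0.031]],[0,[-30,-20,-17],[0.026,0,-0.031]],[0,[-29,-22,-17],[0.026,0,-0.031]],[0,[-29,-23,-16],[0.026,0,-0.031]]]'
python3 - <<'E'
from h import *
stat()
for hd in (-45,):
    h=np.radians(hd)
    plan([.52,.4025,.045],toolR(h,.7),0) 
E
```

```text
clock: 6.82
tcp_pos: [0.5156, 0.4182, 0.1011]
tcp_rot: [0.12, 0.871, -0.357, 0.316]
ft_force: [0.3, 0.9, -2.8]
finger_gap: 0.0558
t 6.83 tcp [0.5156 0.4182 0.1011] grasp [0.5068 0.4264 0.1158] lean 39.49 headY -44.18 ytilt -0.98 gap 0.0558 F [ 0.3  0.9 -2.8] q [ 1.25  0.29 -0.22  0.62 -1.43 -0.67]
n 2 dist 58.4 ang 0.025
[[0, [-12.4, 4.6, 26.1], [-0.011, 0.005, 0.0]], [0, [-12.5, 4.3, 26.1], [-0.011, 0.005, 0.0]]]
```

```bash
python3 -m jog '[[0,[-12,4,26],[-0.011,0.005,0]],[0,[-12,4,26],[-0.011,0.005,0]],[0,[0,0,0],[0,0,0]]]'
python3 - <<'E'
from h import *
stat()
h=np.radians(-45)
plan([.52,.4025,.023],toolR(h,.7),0) 
im,d=optics.camera("side"); crop("side",im,170,110,330,230,5,"pics/s4.png")
im,d=optics.camera("top"); crop("top",im,90,160,210,260,5,"pics/t4.png")
E
```

```text
clock: 7.2
tcp_pos: [0.5204, 0.4038, 0.0432]
tcp_rot: [0.131, 0.869, -0.359, 0.316]
ft_force: [0.0, -0.1, -1.6]
finger_gap: 0.0553
t 7.2 tcp [0.5204 0.4038 0.0432] grasp [0.5118 0.4124 0.0578] lean 40.01 headY -44.89 ytilt 0.06 gap 0.0553 F [ 0.  -0.1 -1.6] q [ 1.24  0.34 -0.28  0.63 -1.36 -0.72]
n 1 dist 20.3 ang 0.003
[[0, [-12.5, 1.2, 15.9], [-0.0, 0.002, 0.002]]]
```

View pics/t4.png

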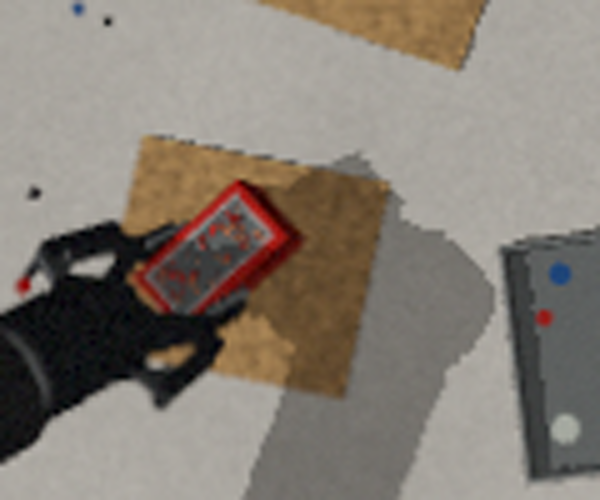

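View pics/s4.png

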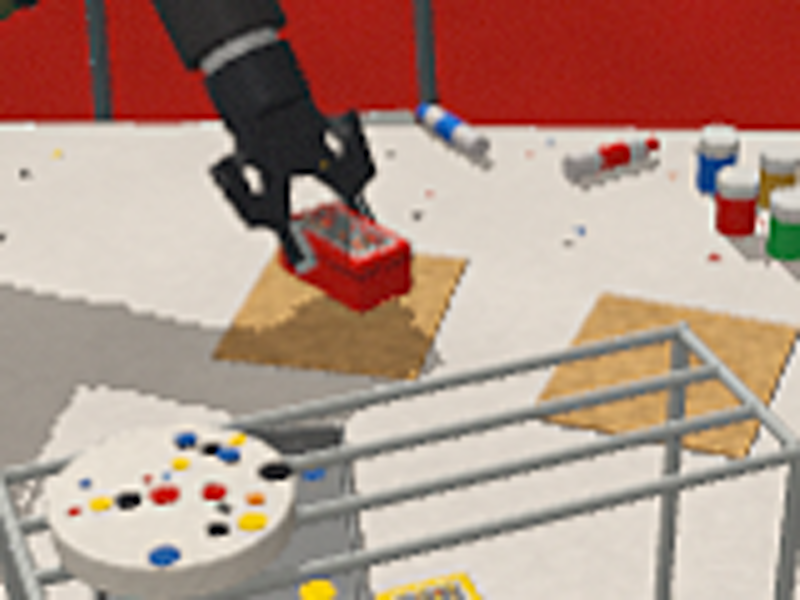

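The red box hangs over the nearer mat (top crop (218,248)), well inside. Lowering.

```bash
python3 -m jog '[[0,[-6,0.5,8],[0,0,0]],[0,[-6,0.5,8],[0,0,0]],[0,[0,0,0],[0,0,0]],[0,[-1,0,1],[0,0,0]]]'
python3 - <<'E'
from h import *
stat()
E
```

```text
clock: 7.8
tcp_pos: [0.5221, 0.4052, 0.0266]
tcp_rot: [0.126, 0.868, -0.36, 0.317]
ft_force: [1.7, 0.1, -3.0]
finger_gap: 0.0554
t 7.8 tcp [0.5221 0.4052 0.0266] grasp [0.5134 0.4137 0.0412] lean 39.88 headY -44.83 ytilt -0.49 gap 0.0554 F [ 1.7  0.1 -3. ] q [ 1.23  0.35 -0.29  0.64 -1.32 -0.74]
```

```bash
python3 -m jog '[[0,[-2,0,2.3],[0,0,0]],[0,[0,0,0],[0,0,0]]]'; python3 -m jog '[[0,[-0.8,0,1],[0,0,0]],[0,[0,0,0],[0,0,0]]]';python3 -m jog '[[0,[-0.8,0,1],[0,0,0]],[0,[0,0,0],[0,0,0]]]'
python3 - <<'E'
from h import *
stat()
im,d=optics.camera("side"); crop("side",im,170,110,330,230,5,"pics/s5.png")
E
```

```text
clock: 8.05
tcp_pos: [0.5221, 0.4055, 0.0236]
tcp_rot: [0.126, 0.868, -0.36, 0.317]
ft_force: [-0.6, 0.1, -2.8]
finger_gap: 0.0552
clock: 8.3
tcp_pos: [0.5221, 0.4056, 0.0224]
tcp_rot: [0.126, 0.868, -0.36, 0.317]
ft_force: [0.0, -1.2, -3.3]
finger_gap: 0.0551
clock: 8.55
tcp_pos: [0.5222, 0.4057, 0.0211]
tcp_rot: [0.126, 0.869, -0.36, 0.317]
ft_force: [-0.8, 0.1, -2.1]
finger_gap: 0.0555
t 8.55 tcp [0.5222 0.4057 0.0211] grasp [0.5134 0.4142 0.0357] lean 39.87 headY -44.81 ytilt -0.53 gap 0.0555 F [-0.8  0.1 -2.1] q [ 1.23  0.36 -0.3   0.64 -1.32 -0.75]
```

View pics/s5.png

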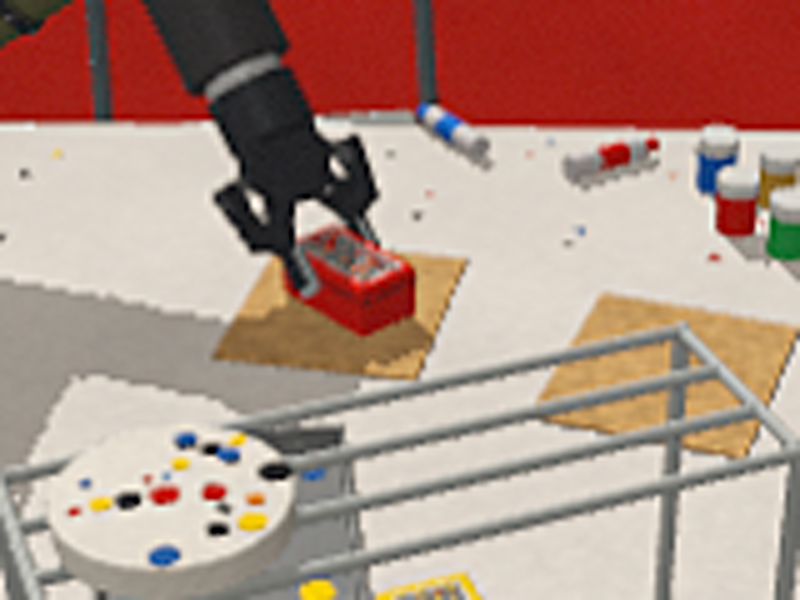

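```bash
for i in 1; do python3 -m jog '[[0,[-0.8,0,1],[0,0,0]],[0,[0,0,0],[0,0,0]]]'; python3 -m jog '[[0,[-0.8,0,1],[0,0,0]],[0,[0,0,0],[0,0,0]]]';python3 -m jog '[[0,[-0.8,0,1],[0,0,0]],[0,[0,0,0],[0,0,0]]]'; done | grep -E "tcp_pos|ft_f"
```

```text
tcp_pos: [0.5223, 0.4059, 0.0204]
ft_force: [-0.3, -0.0, -2.6]
tcp_pos: [0.5226, 0.406, 0.0202]
ft_force: [0.4, -0.6, -1.6]
tcp_pos: [0.5227, 0.4061, 0.0201]
ft_force: [-0.3, -1.1, -0.2]
```

```bash
python3 -m jog '[[1,[0,0,0],[0,0,0]],[1,[0,0,0],[0,0,0]],[1,[0,0,0],[0,0,0]],[1,[0,0,0],[0,0,0]]]'; python3 -m jog '[[1,[0,0,-15],[0,0,0]],[1,[0,0,-30],[0,0,0]],[1,[0,0,-40],[0,0,0]],[1,[0,0,-40],[0,0,0]]]'
cat > red.py <<'E'
from h import *
def topfit(cam,im,d,col,box,z):
    hsv=cv2.cvtColor(im,cv2.COLOR_BGR2HSV); H,S,V=hsv[...,0],hsv[...,1],hsv[...,2]
    m={"red":((H<8)|(H>172)),"yellow":(H>20)&(H<34),"green":(H>45)&(H<85)}[col]&(S>130)&(V>60)
    P=cloud(cam,d); 
    u0,v0,u1,v1=box; b=np.zeros(d.shape,bool); b[v0:v1,u0:u1]=True
    for nm,mm in(("col",m&b&(np.abs(P[...,2]-z)<.012)),("depth",b&(np.abs(P[...,2]-z)<.008))):
        uv=np.argwhere(mm)[:,::-1]
        if len(uv)<20: print(col,nm,len(uv)); continue
        W=px2w(cam,uv,z=z); r=cv2.minAreaRect((W[:,:2]*1000).astype(np.float32))
        (cx,cy),(a,bb),an=r; hd=an if a>bb else an+90
        hd=(hd+90)%180-90
        print(col,cam,nm,"c",round(cx,1),round(cy,1),"LxW",round(max(a,bb),1),round(min(a,bb),1),"head",round(hd,2),"medz",round(float(np.median(P[mm][:,2])),4),len(uv))
E
python3 - <<'E'
from red import *
stat()
im,d=optics.camera("top"); cv2.imwrite("pics/t6.png",im); np.save("pics/t6.npy",d)
topfit("top",im,d,"red",(90,160,180,250),.048)
topfit("top",im,d,"yellow",(255,160,310,205),.088)
im2,d2=optics.camera("side"); cv2.imwrite("pics/s6.png",im2)
np.save("pics/s6.npy",d2)
topfit("side",im2,d2,"red",(200,140,270,200),.048)
topfit("side",im2,d2,"yellow",(235,200,290,280),.088)
E
```

```text
clock: 9.85
tcp_pos: [0.523, 0.4065, 0.0197]
tcp_rot: [0.125, 0.868, -0.36, 0.318]
ft_force: [0.8, 0.3, -1.2]
finger_gap: 0.0853
clock: 10.35
tcp_pos: [0.463, 0.4624, 0.1178]
tcp_rot: [0.127, 0.868, -0.36, 0.318]
ft_force: [1.0, 0.6, -0.0]
finger_gap: 0.0854
t 10.35 tcp [0.463  0.4624 0.1178] grasp [0.4543 0.4709 0.1324] lean 40.05 headY -44.91 ytilt -0.46 gap 0.0854 F [ 1.   0.6 -0. ] q [ 1.36  0.32 -0.14  0.58 -1.54 -0.72]
red top col c 523.4 399.4 LxW 103.3 60.0 head -46.64 medz 0.0478 194
red top depth c 523.1 401.3 LxW 103.5 57.9 head -46.64 medz 0.0485 470
yellow top col c 623.4 -92.7 LxW 93.4 56.2 head -66.37 medz 0.0877 147
yellow top depth c 623.7 -92.3 LxW 95.9 56.1 head -66.83 medz 0.0885 420
red side col c 525.2 387.4 LxW 109.3 65.0 head -45.38 medz 0.0456 117
red side depth c 522.5 395.5 LxW 109.7 66.1 head -43.64 medz 0.0479 219
yellow side col c 624.5 -104.7 LxW 108.8 59.0 head -66.6 medz 0.0866 264
yellow side depth c 624.0 -100.6 LxW 105.7 58.1 head -66.85 medz 0.0877 539
```

View pics/t6.png

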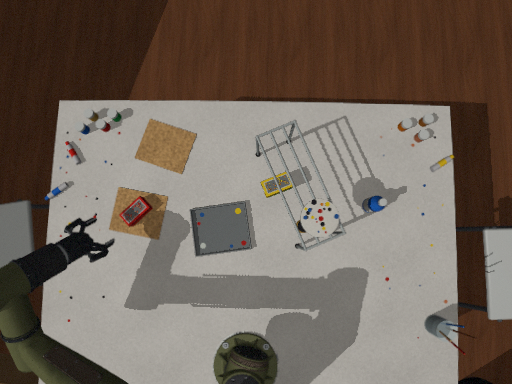

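View pics/s6.png

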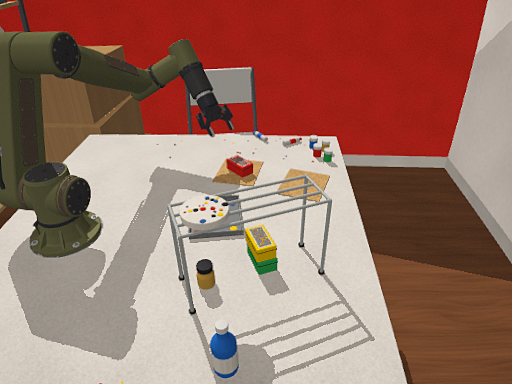

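```bash
python3 - <<'E'
from h import *
h=np.radians(-66.4); T=toolR(h,.7); bx=np.array([np.cos(h),np.sin(h),0])
g=np.array([.6252,-.096,.072])-.012*bx
tp=gtcp(g,T); print(tp)
plan(tp-.13*T.apply([0,0,1]),T,1)
E
```

```text
[ 0.62529614 -0.09622005  0.057468  ]
n 12 dist 503.3 ang 0.379
[[1, [29.8, 21.1, 20.6], [-0.021, 0.001, 0.023]], [1, [30.2, 20.0, 21.1], [-0.021, 0.001, 0.023]], [1, [30.7, 18.8, 21.5], [-0.021, 0.001, 0.023]], [1, [31.1, 17.7, 21.9], [-0.021, 0.001, 0.023]], [1, [31.5, 16.5, 22.3], [-0.021, 0.001, 0.023]], [1, [31.8, 15.2, 22.7], [-0.021, 0.001, 0.023]], [1, [32.2, 14.0, 23.0], [-0.021, 0.001, 0.023]], [1, [32.5, 12.8, 23.3], [-0.021, 0.001, 0.023]], [1, [32.7, 11.5, 23.6], [-0.021, 0.001, 0.023]], [1, [33.0, 10.2, 23.8], [-0.021, 0.001, 0.023]], [1, [33.2, 8.9, 24.0], [-0.021, 0.001, 0.023]], [1, [33.4, 7.7, 24.2], [-0.021, 0.001, 0.023]]]
```

```bash
python3 -m jog '[[1,[32,20,16],[-0.021,0,0.023]],[1,[31,20,20],[-0.021,0,0.023]],[1,[31,19,21],[-0.021,0,0.023]],[1,[31,18,22],[-0.021,0,0.023]],[1,[31,16,22],[-0.021,0,0.023]],[1,[32,15,23],[-0.021,0,0.023]],[1,[32,14,23],[-0.021,0,0.023]],[1,[32,13,23],[-0.021,0,0.023]],[1,[33,11,24],[-0.021,0,0.023]],[1,[33,10,24],[-0.021,0,0.023]],[1,[33,9,24],[-0.021,0,0.023]],[1,[33,8,24],[-0.021,0,0.023]],[1,[0,0,0],[0,0,0]]]'
python3 - <<'E'
from h import *
h=np.radians(-66.4); T=toolR(h,.7); bx=np.array([np.cos(h),np.sin(h),0])
g=np.array([.6252,-.096,.072])-.012*bx
tp=gtcp(g,T); stat()
plan(tp-.04*T.apply([0,0,1]),T,1)
E
```

```text
clock: 12.08
tcp_pos: [0.5927, -0.0268, 0.1684]
tcp_rot: [0.182, 0.787, -0.517, 0.284]
ft_force: [0.7, 0.4, 0.5]
finger_gap: 0.0854
t 12.07 tcp [ 0.5927 -0.0268  0.1684] grasp [ 0.5877 -0.0158  0.1831] lean 39.4 headY -66.41 ytilt -0.41 gap 0.0854 F [0.7 0.4 0.5] q [ 0.62 -0.11 -0.54  0.69 -1.36 -0.44]
n 3 dist 95.2 ang 0.014
[[1, [-3.9, -0.5, 31.5], [-0.002, 0.004, -0.002]], [1, [-4.0, -0.6, 31.5], [-0.002, 0.004, -0.002]], [1, [-4.2, -0.6, 31.4], [-0.002, 0.004, -0.002]]]
```

```bash
python3 -m jog '[[1,[-4,-0.5,31],[-0.003,0.004,-0.001]],[1,[-4,-0.5,31],[-0.002,0.004,-0.001]],[1,[-4,-0.5,31],[-0.002,0.004,-0.001]]]'
python3 - <<'E'
from h import *
h=np.radians(-66.4); T=toolR(h,.7); bx=np.array([np.cos(h),np.sin(h),0])
g=np.array([.6252,-.096,.072])-.012*bx
tp=gtcp(g,T); stat()
plan(tp,T,1)
E
```

```text
clock: 12.45
tcp_pos: [0.617, -0.0694, 0.0917]
tcp_rot: [0.184, 0.786, -0.515, 0.289]
ft_force: [-0.3, -0.1, 0.5]
finger_gap: 0.0852
t 12.45 tcp [ 0.617  -0.0694  0.0917] grasp [ 0.612  -0.0583  0.1063] lean 40.09 headY -66.3 ytilt -0.47 gap 0.0852 F [-0.3 -0.1  0.5] q [ 0.51 -0.02 -0.62  0.77 -1.18 -0.48]
n 1 dist 44.3 ang 0.008
[[1, [-0.7, 3.5, 44.1], [-0.007, 0.0, -0.004]]]
```

```bash
python3 -m jog '[[1,[-0.3,2,22],[-0.004,0,0]],[1,[-0.3,1.5,22],[-0.004,0,0]],[1,[0,0,0],[0,0,0]]]'
python3 - <<'E'
from h import *
h=np.radians(-66.4); T=toolR(h,.7); bx=np.array([np.cos(h),np.sin(h),0])
g=np.array([.6252,-.096,.072])-.012*bx
tp=gtcp(g,T); stat()
plan(tp,T,1)
im,d=optics.camera("top"); crop("top",im,220,120,340,230,5,"pics/t7.png")
E
```

```text
clock: 12.82
tcp_pos: [0.6246, -0.0957, 0.0551]
tcp_rot: [0.188, 0.786, -0.515, 0.286]
ft_force: [0.0, 0.5, 0.6]
finger_gap: 0.0853
t 12.82 tcp [ 0.6246 -0.0957  0.0551] grasp [ 0.6197 -0.0845  0.0696] lean 40.1 headY -66.48 ytilt 0.07 gap 0.0853 F [0.  0.5 0.6] q [ 0.45  0.03 -0.65  0.81 -1.1  -0.5 ]
n 1 dist 2.5 ang 0.002
[[1, [2.1, -0.4, -1.4], [0.002, 0.0, -0.0]]]
```

View pics/t7.png

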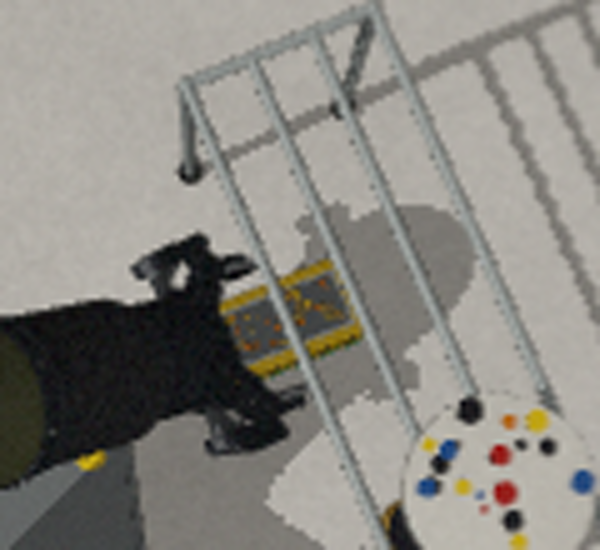

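Fingers straddle yellow, at (240,265) and (290,400). I'll back off 2 mm so the tips stay above green, then close.

```bash
python3 -m jog '[[1,[2,0,-3],[0.001,0,0]],[1,[0,0,0],[0,0,0]]]'|grep tcp_pos; python3 -m jog '[[0,[0,0,0],[0,0,0]],[0,[0,0,0],[0,0,0]],[0,[0,0,0],[0,0,0]],[0,[0,0,0],[0,0,0]],[0,[0,0,0],[0,0,0]],[0,[0,0,0],[0,0,0]]]' 50
python3 - <<'E'
from h import *
stat()
E
```

```text
tcp_pos: [0.6263, -0.0927, 0.0626]
clock: 13.88
tcp_pos: [0.6268, -0.0916, 0.064]
tcp_rot: [0.185, 0.786, -0.514, 0.289]
ft_force: [-1.5, 1.4, 0.5]
finger_gap: 0.0552
t 13.88 tcp [ 0.6268 -0.0916  0.064 ] grasp [ 0.6218 -0.0804  0.0785] lean 40.17 headY -66.2 ytilt -0.39 gap 0.0552 F [-1.5  1.4  0.5] q [ 0.46  0.02 -0.64  0.81 -1.1  -0.49]
```

```bash
python3 -m jog '[[0,[9.5,0,-11.5],[0.003,0,0]],[0,[9.5,0,-11.5],[0.003,0,0]],[0,[-15,0,-25],[0,0,0]],[0,[-31,0,-26],[0,0,0]],[0,[-31,0,-26],[0,0,0]],[0,[-31,0,-26],[0,0,0]]]'
python3 - <<'E'
from h import *
stat()
h=np.radians(-80.6); plan([.4695,.1,.07],toolR(h,.7),0)
im,d=optics.camera("side"); crop("side",im,170,130,330,290,4,"pics/s8.png")
im,d=optics.camera("top"); crop("top",im,180,120,340,260,4,"pics/t8.png")
E
```

```text
clock: 14.62
tcp_pos: [0.5637, 0.0458, 0.108]
tcp_rot: [0.181, 0.786, -0.516, 0.29]
ft_force: [1.0, -0.7, -2.5]
finger_gap: 0.0553
t 14.62 tcp [0.5637 0.0458 0.108 ] grasp [0.5586 0.0569 0.1226] lean 39.94 headY -66.31 ytilt -0.82 gap 0.0553 F [ 1.  -0.7 -2.5] q [ 0.78 -0.07 -0.6   0.66 -1.36 -0.62]
n 3 dist 115.1 ang 0.25
[[0, [-30.3, 21.7, -9.2], [-0.057, 0.002, 0.061]], [0, [-28.9, 24.0, -8.0], [-0.057, 0.002, 0.061]], [0, [-27.4, 26.1, -6.6], [-0.057, 0.002, 0.061]]]
```

View pics/s8.png

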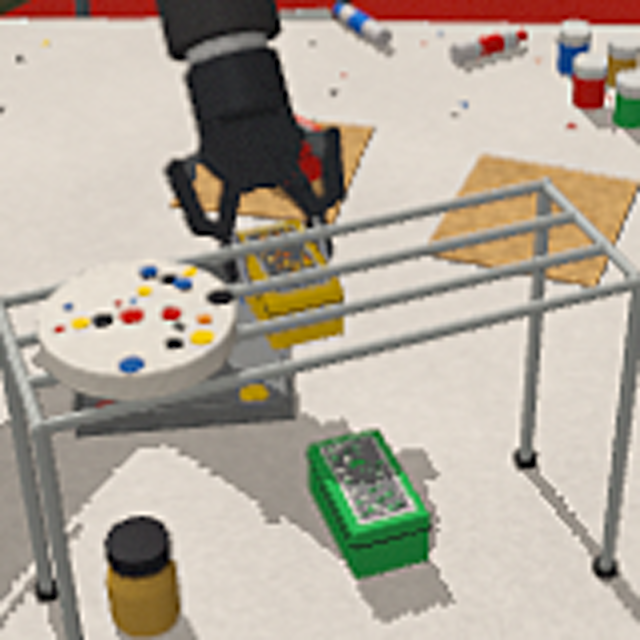

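View pics/t8.png

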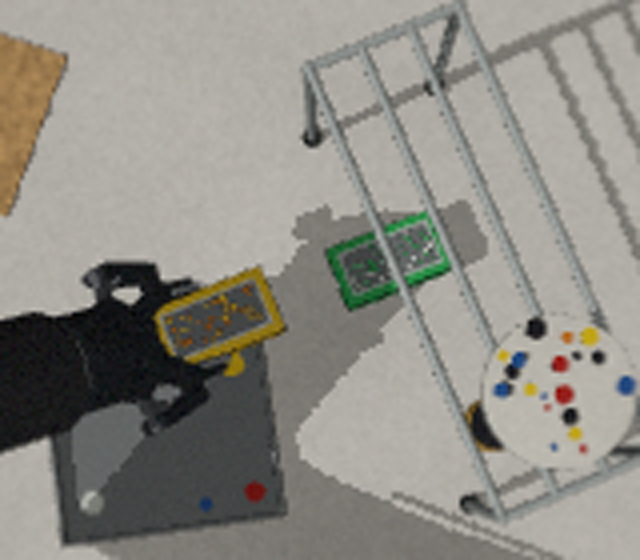

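```bash
python3 -m jog '[[0,[-31,21,-9],[-0.062,0.002,0.061]],[0,[-30,23,-8],[-0.06,0.002,0.061]],[0,[-28,25,-6],[-0.057,0.002,0.061]],[0,[0,0,0],[0,0,0]]]'
python3 - <<'E'
from h import *
stat()
h=np.radians(-80.6); plan([.469,.1025,.032],toolR(h,.7),0)
im,d=optics.camera("top"); crop("top",im,180,160,300,270,5,"pics/t9.png")
E
```

```text
clock: 15.22
tcp_pos: [0.4698, 0.1071, 0.0703]
tcp_rot: [0.222, 0.714, -0.611, 0.258]
ft_force: [0.8, 0.0, -2.1]
finger_gap: 0.0553
t 15.22 tcp [0.4698 0.1071 0.0703] grasp [0.4679 0.1191 0.0849] lean 39.88 headY -81.12 ytilt 0.12 gap 0.0553 F [ 0.8  0.  -2.1] q [ 0.97  0.   -0.55  0.45 -1.57 -0.95]
n 1 dist 38.6 ang 0.01
[[0, [-21.2, 1.4, 32.2], [0.007, 0.004, -0.006]]]
```

View pics/t9.png

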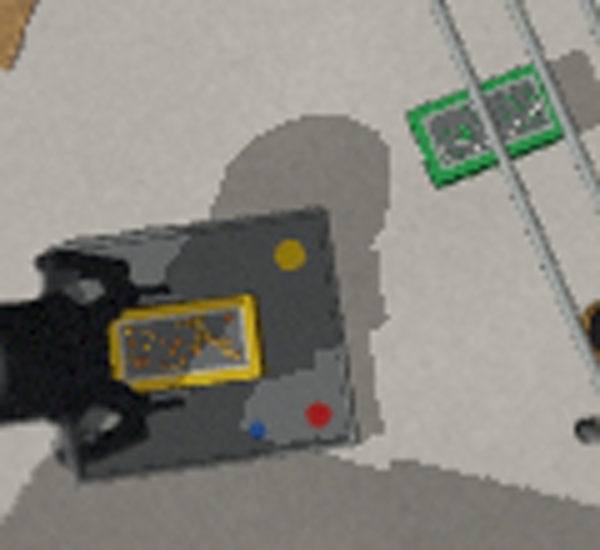

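Yellow hovers over the tray, centred at crop (187,340), aligned with it. Lowering.

```bash
python3 -m jog '[[0,[-10,0.7,16],[0.004,0.002,-0.003]],[0,[-8,0.5,16],[0.003,0.002,-0.003]],[0,[0,0,0],[0,0,0]]]'; python3 -m jog '[[0,[-2.3,0,2.7],[0,0,0]],[0,[0,0,0],[0,0,0]]]'|grep -E "tcp_pos|ft_f"; python3 -m jog '[[0,[-0.8,0,1],[0,0,0]],[0,[0,0,0],[0,0,0]]]'|grep -E "tcp_pos|ft_f"
```

```text
clock: 15.65
tcp_pos: [0.4709, 0.0978, 0.0326]
tcp_rot: [0.221, 0.717, -0.608, 0.261]
ft_force: [-0.1, 0.4, -3.3]
finger_gap: 0.0556
tcp_pos: [0.4712, 0.0973, 0.0291]
ft_force: [-0.2, 0.4, -2.3]
tcp_pos: [0.4716, 0.0977, 0.0282]
ft_force: [-0.1, -0.1, -2.3]
```

```bash
for i in 1; do python3 -m jog '[[0,[-1.1,0,1.3],[0,0,0]],[0,[0,0,0],[0,0,0]]]'; python3 -m jog '[[0,[-1,0,1.2],[0,0,0]],[0,[0,0,0],[0,0,0]]]';python3 -m jog '[[0,[-0.8,0,1],[0,0,0]],[0,[0,0,0],[0,0,0]]]';python3 -m jog '[[0,[-0.8,0,1],[0,0,0]],[0,[0,0,0],[0,0,0]]]'; done | grep -E "tcp_pos|ft_f"; python3 -c "
from h import *
stat()"
```

```text
tcp_pos: [0.4717, 0.098, 0.0266]
ft_force: [0.5, 0.5, -2.3]
tcp_pos: [0.4718, 0.0981, 0.0251]
ft_force: [0.9, -0.3, -1.7]
tcp_pos: [0.472, 0.0981, 0.025]
ft_force: [0.0, 0.0, -2.9]
tcp_pos: [0.4722, 0.0981, 0.0249]
ft_force: [-0.1, -0.0, -2.0]
t 17.15 tcp [0.4722 0.0981 0.0249] grasp [0.4701 0.1102 0.0395] lean 40.15 headY -80.6 ytilt -0.23 gap 0.0549 F [-0.1 -0.  -2. ] q [ 0.96  0.04 -0.61  0.47 -1.47 -0.98]
```

```bash
python3 -m jog '[[1,[0,0,0],[0,0,0]],[1,[0,0,0],[0,0,0]],[1,[0,0,0],[0,0,0]],[1,[0,0,0],[0,0,0]]]'; python3 -m jog '[[1,[0,0,-15],[0,0,0]],[1,[0,0,-30],[0,0,0]],[1,[0,0,-40],[0,0,0]],[1,[0,0,-40],[0,0,0]],[1,[0,-40,-20],[0,0,0]],[1,[0,-50,0],[0,0,0]],[1,[0,0,0],[0,0,0]]]'
python3 - <<'E'
from red import *
stat()
im,d=optics.camera("top"); cv2.imwrite("pics/t10.png",im); np.save("pics/t10.npy",d)
topfit("top",im,d,"red",(90,160,180,250),.048)
topfit("top",im,d,"yellow",(195,205,245,250),.049)
topfit("top",im,d,"green",(255,165,310,205),.044)
im2,d2=optics.camera("side"); cv2.imwrite("pics/s10.png",im2); np.save("pics/s10.npy",d2)
topfit("side",im2,d2,"green",(235,200,290,280),.044)
E
```

```text
clock: 17.65
tcp_pos: [0.4724, 0.0981, 0.0246]
tcp_rot: [0.22, 0.716, -0.608, 0.263]
ft_force: [-0.1, 0.1, -0.0]
finger_gap: 0.0855
clock: 18.52
tcp_pos: [0.5472, 0.2129, 0.1448]
tcp_rot: [0.218, 0.717, -0.607, 0.264]
ft_force: [-0.9, -0.1, -0.2]
finger_gap: 0.0854
t 18.52 tcp [0.5472 0.2129 0.1448] grasp [0.545  0.225  0.1594] lean 39.98 headY -80.35 ytilt -0.46 gap 0.0854 F [-0.9 -0.1 -0.2] q [ 0.97  0.25 -0.14  0.47 -1.7  -0.87]
red top col c 483.0 407.8 LxW 38.0 14.3 head -62.14 medz 0.0473 31
red top depth c 483.7 406.4 LxW 41.2 14.3 head -62.14 medz 0.0478 35
yellow top col c 472.0 94.0 LxW 100.2 55.7 head -81.02 medz 0.0492 189
yellow top depth c 471.8 94.6 LxW 100.8 55.9 head -81.49 medz 0.0495 473
green top col c 627.4 -96.4 LxW 95.7 55.6 head -67.39 medz 0.044 124
green top depth c 627.9 -95.8 LxW 97.6 56.2 head -66.84 medz 0.0445 393
green side col c 628.5 -106.4 LxW 106.1 57.6 head -67.87 medz 0.042 213
green side depth c 627.9 -103.5 LxW 106.0 57.6 head -66.93 medz 0.0436 533
```

View pics/t10.png

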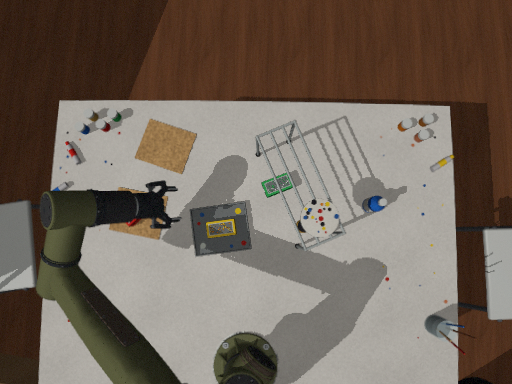

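View pics/s10.png

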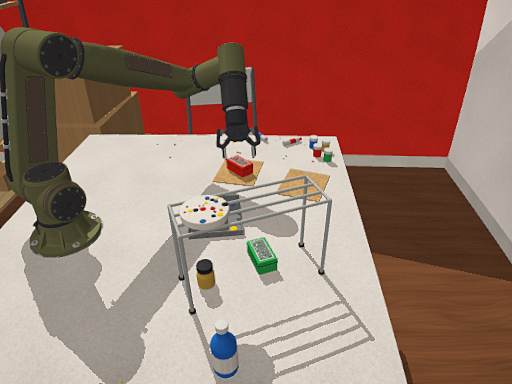

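```bash
cat > fit.py <<'E'
from h import *
from scipy.optimize import minimize
def fit(cam,d,x,y,htop,hd_deg,band=.007,barz=.2,show=False):
    P=cloud(cam,d); Z=P[...,2]
    b0=boxc(x,y,htop-.022,np.radians(hd_deg)); p=w2px(cam,b0)
    u0,v0=(p.min(0)-8).astype(int); u1,v1=(p.max(0)+8).astype(int)
    Zc=Z[v0:v1,u0:u1]; box=(Zc>htop-band)&(Zc<htop+.012)
    ign=cv2.dilate(((Zc>htop+.02)|np.isnan(Zc)).astype(np.uint8),np.ones((3,3)))>0
    S=8
    def model(q):
        c=boxc(q[0]/1000,q[1]/1000,htop-band/2,np.radians(q[2]),H=band)
        uv=(w2px(cam,c)-[u0,v0]+.5)*S
        h=cv2.convexHull((uv*16).astype(np.int32).reshape(-1,1,2))
        m=np.zeros((box.shape[0]*S,box.shape[1]*S),np.uint8); cv2.fillConvexPoly(m,h,255,shift=4)
        return cv2.resize(m,(box.shape[1],box.shape[0]),interpolation=cv2.INTER_AREA)/255.
    f=lambda q:np.sum(((model(q)-box)**2)[~ign])
    best=None
    for dh in(-3,0,3):
        r=minimize(f,[x*1000,y*1000,hd_deg+dh],method="Nelder-Mead",options=dict(initial_simplex=[[x*1000,y*1000,hd_deg+dh],[x*1000+5,y*1000,hd_deg+dh],[x*1000,y*1000+5,hd_deg+dh],[x*1000,y*1000,hd_deg+dh+4]],xatol=.02,fatol=.01))
        if best is None or r.fun<best.fun: best=r
    return best.x.round(2),round(best.fun,1)
E
python3 - <<'E'
from fit import *
for n in(6,10):
  for c in("top","side"):
    d=np.load(f"pics/{c[0]}{n}.npy")
    if n==6: print(c,"red mat",fit(c,d,.523,.401,.048,-46))
    if n==6: print(c,"yellow stack",fit(c,d,.625,-.096,.088,-66.5))
    if n==10: print(c,"green",fit(c,d,.628,-.098,.044,-66.5),"yellow tray",fit(c,d,.472,.095,.049,-81), "red",fit(c,d,.523,.401,.048,-46) if c=="side" else "")
for c in("top","side"):
    print(c,"red0",fit(c,np.load(f"pics/{c}0.npy"),.627,-.097,.132,-66))
E
```

```text
top red mat (array([523.84, 402.65, -45.82]), np.float64(7.6))
top yellow stack (array([625.85, -94.98, -66.75]), np.float64(6.6))
side red mat (array([521.72, 403.35, -44.63]), np.float64(7.9))
side yellow stack (array([623.64, -95.53, -67.22]), np.float64(19.1))
top green (array([629.69, -97.99, -67.09]), np.float64(5.7)) yellow tray (array([472.07,  94.76, -81.44]), np.float64(6.7)) red 
side green (array([627.13, -97.75, -67.25]), np.float64(18.8)) yellow tray (array([467.  ,  98.33, -81.33]), np.float64(0.0)) red (array([520.41, 404.87, -46.16]), np.float64(9.4))
top red0 (array([628.41, -97.54, -66.65]), np.float64(6.3))
side red0 (array([626.44, -97.58, -66.24]), np.float64(20.8))
```

```bash
python3 - <<'E'
from h import *
h=np.radians(-45.3); T=toolR(h,.7)
tp=np.array([.5228,.4058,.021]); stat()
plan(tp-.12*T.apply([0,0,1]),T,1)
E
```

```text
t 18.62 tcp [0.5458 0.2129 0.1457] grasp [0.5436 0.2249 0.1603] lean 39.93 headY -80.29 ytilt -0.52 gap 0.0857 F [ 0.8 -0.1  0.1] q [ 0.97  0.25 -0.15  0.47 -1.7  -0.87]
n 6 dist 261.7 ang 0.611
[[1, [-36.4, 5.8, -23.4], [0.064, 0.0, -0.079]], [1, [-36.7, 1.4, -23.6], [0.064, 0.0, -0.079]], [1, [-36.6, -3.0, -23.5], [0.064, 0.0, -0.079]], [1, [-36.2, -7.4, -23.2], [0.064, 0.0, -0.079]], [1, [-35.4, -11.7, -22.6], [0.064, 0.0, -0.079]], [1, [-34.3, -15.9, -21.7], [0.064, 0.0, -0.079]]]
```

```bash
python3 -m jog '[[1,[-36,6,-26],[0.062,0,-0.079]],[1,[-37,1,-24],[0.062,0,-0.079]],[1,[-37,-3,-24],[0.062,0,-0.079]],[1,[-36,-7,-23],[0.062,0,-0.079]],[1,[-35,-12,-22],[0.062,0,-0.079]],[1,[-34,-16,-21],[0.062,0,-0.079]],[1,[0,0,0],[0,0,0]]]'
python3 - <<'E'
from fit import *
h=np.radians(-45.3); T=toolR(h,.7)
tp=np.array([.5228,.4058,.021]); stat()
plan(tp-.04*T.apply([0,0,1]),T,1)
im,d=optics.camera("top"); print(fit("top",d,.523,.402,.048,-45.5))
im,d=optics.camera("side"); print(fit("side",d,.523,.402,.048,-45.5))
E
```

```text
clock: 19.5
tcp_pos: [0.4591, 0.4694, 0.1204]
tcp_rot: [0.131, 0.871, -0.355, 0.314]
ft_force: [1.0, 0.2, 0.8]
finger_gap: 0.0856
t 19.5 tcp [0.4591 0.4694 0.1204] grasp [0.4505 0.478  0.135 ] lean 39.74 headY -44.44 ytilt 0.29 gap 0.0856 F [1.  0.2 0.8] q [ 1.36  0.34 -0.11  0.57 -1.55 -0.7 ]
n 3 dist 94.1 ang 0.017
[[1, [1.8, 0.0, 31.3], [-0.002, 0.002, 0.005]], [1, [1.7, -0.0, 31.3], [-0.002, 0.002, 0.005]], [1, [1.7, -0.1, 31.3], [-0.002, 0.002, 0.005]]]
(array([523.57, 402.77, -46.17]), np.float64(10.2))
(array([521.9 , 403.49, -45.24]), np.float64(8.1))
```

```bash
python3 -m jog '[[1,[1.7,0,31],[-0.003,0.002,0.005]],[1,[1.7,0,31],[-0.003,0.002,0.005]],[1,[1.7,0,29],[-0.002,0.002,0.005]]]'
python3 - <<'E'
from h import *
h=np.radians(-45.5); T=toolR(h,.7)
tp=np.array([.5228,.4055,.0215]); stat()
plan(tp,T,1)
E
```

```text
clock: 19.98
tcp_pos: [0.5055, 0.4222, 0.0568]
tcp_rot: [0.13, 0.866, -0.367, 0.315]
ft_force: [0.1, -0.1, 0.7]
finger_gap: 0.085
t 19.98 tcp [0.5055 0.4222 0.0568] grasp [0.4969 0.4309 0.0713] lean 39.86 headY -45.81 ytilt -0.3 gap 0.085 F [ 0.1 -0.1  0.7] q [ 1.27  0.34 -0.23  0.61 -1.4  -0.73]
n 1 dist 42.7 ang 0.009
[[1, [-4.1, -0.6, 42.5], [-0.001, 0.004, -0.008]]]
```

```bash
python3 -m jog '[[1,[-2,0,21],[-0.002,0.002,-0.003]],[1,[-2,0,20],[-0.001,0.002,-0.003]],[1,[0,0,0],[0,0,0]]]'
python3 - <<'E'
from h import *
h=np.radians(-45.5); T=toolR(h,.7)
tp=np.array([.5228,.4055,.0215]); stat()
plan(tp,T,1)
im,d=optics.camera("top"); crop("top",im,90,160,210,260,5,"pics/t11.png")
E
```

```text
clock: 20.35
tcp_pos: [0.5232, 0.4014, 0.0207]
tcp_rot: [0.135, 0.865, -0.366, 0.315]
ft_force: [-0.4, -0.0, 0.2]
finger_gap: 0.0853
t 20.35 tcp [0.5232 0.4014 0.0207] grasp [0.5147 0.4102 0.0352] lean 40.13 headY -45.92 ytilt 0.16 gap 0.0853 F [-0.4 -0.   0.2] q [ 1.23  0.37 -0.28  0.64 -1.33 -0.74]
n 1 dist 4.2 ang 0.008
[[1, [-2.0, -2.5, -2.7], [0.007, -0.0, -0.004]]]
```

View pics/t11.png

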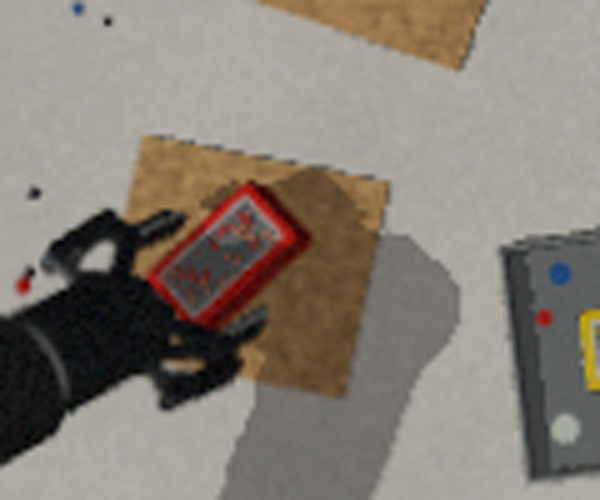

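```bash
python3 -m jog '[[1,[0,-2.5,-1],[0.003,0,0]],[1,[0,0,0],[0,0,0]]]'|grep tcp_pos; python3 -m jog '[[0,[0,0,0],[0,0,0]],[0,[0,0,0],[0,0,0]],[0,[0,0,0],[0,0,0]],[0,[0,0,0],[0,0,0]],[0,[0,0,0],[0,0,0]],[0,[0,0,0],[0,0,0]]]' 50
python3 - <<'E'
from fit import *
stat()
im,d=optics.camera("top"); print(fit("top",d,.523,.402,.048,-45.5))
im,d=optics.camera("side"); print(fit("side",d,.523,.402,.048,-45.5))
E
```

```text
tcp_pos: [0.5248, 0.4067, 0.0246]
clock: 21.4
tcp_pos: [0.5245, 0.408, 0.0257]
tcp_rot: [0.13, 0.866, -0.365, 0.317]
ft_force: [-0.9, 0.4, 0.0]
finger_gap: 0.0551
t 21.4 tcp [0.5245 0.408  0.0257] grasp [0.5159 0.4167 0.0402] lean 40.05 headY -45.6 ytilt -0.35 gap 0.0551 F [-0.9  0.4  0. ] q [ 1.23  0.37 -0.27  0.64 -1.34 -0.74]
(array([526.93, 405.22, -48.47]), np.float64(52.4))
(array([523.58, 405.75, -43.68]), np.float64(41.0))
```

```bash
python3 -m jog '[[0,[8,0,-10],[0,0,0]],[0,[19,0,-23],[0,0,0]],[0,[19,0,-23],[0,0,0]],[0,[19,0,-23],[0,0,0]]]'
python3 - <<'E'
from fit import *
stat()
h=np.radians(-67.1);T=toolR(h,.7);bx=np.array([np.cos(h),np.sin(h),0])
f=np.array([.6275,-.0958,.11]); plan(f-.13*bx,T,0)
E
```

```text
clock: 22.0
tcp_pos: [0.5221, 0.4061, 0.1274]
tcp_rot: [0.134, 0.866, -0.364, 0.315]
ft_force: [0.4, -0.3, -3.2]
finger_gap: 0.0552
t 22.0 tcp [0.5221 0.4061 0.1274] grasp [0.5136 0.4149 0.142 ] lean 40.04 headY -45.68 ytilt 0.12 gap 0.0552 F [ 0.4 -0.3 -3.2] q [ 1.24  0.28 -0.18  0.61 -1.49 -0.64]
n 9 dist 386.5 ang 0.374
[[0, [25.2, 25.3, 23.8], [-0.027, 0.0, 0.032]], [0, [26.0, 23.8, 24.5], [-0.027, 0.0, 0.032]], [0, [26.8, 22.3, 25.1], [-0.027, 0.0, 0.032]], [0, [27.4, 20.8, 25.6], [-0.027, 0.0, 0.032]], [0, [28.1, 19.2, 26.2], [-0.027, 0.0, 0.032]], [0, [28.7, 17.6, 26.7], [-0.027, 0.0, 0.032]], [0, [29.2, 16.0, 27.1], [-0.027, 0.0, 0.032]], [0, [29.7, 14.3, 27.5], [-0.027, 0.0, 0.032]], [0, [30.1, 12.6, 27.9], [-0.027, 0.0, 0.032]]]
```

```bash
python3 -m jog '[[0,[26,25,23],[-0.027,0,0.032]],[0,[26,24,24],[-0.027,0,0.032]],[0,[27,22,25],[-0.027,0,0.032]],[0,[27,21,25],[-0.027,0,0.032]],[0,[28,19,26],[-0.027,0,0.032]],[0,[29,18,26],[-0.027,0,0.032]],[0,[29,16,27],[-0.027,0,0.032]],[0,[30,14,27],[-0.027,0,0.032]],[0,[30,13,28],[-0.027,0,0.032]],[0,[0,0,0],[0,0,0]]]'
python3 - <<'E'
from fit import *
stat()
h=np.radians(-67.1);T=toolR(h,.7);bx=np.array([np.cos(h),np.sin(h),0])
f=np.array([.6275,-.0958,.09]); plan(f-.02*bx,T,0)
_,p,r=cur(); c=p+.002*bx; top=p[2]-.0217+.044; print("pred",c,top)
im,d=optics.camera("top"); print(fit("top",d,c[0],c[1],top,-67))
im,d=optics.camera("side"); print(fit("side",d,c[0],c[1],top,-67))
crop("side",im,170,130,330,290,4,"pics/s12.png")
E
```

```text
clock: 23.25
tcp_pos: [0.5735, 0.0148, 0.1168]
tcp_rot: [0.187, 0.78, -0.527, 0.28]
ft_force: [0.4, -0.6, -3.1]
finger_gap: 0.0553
t 23.25 tcp [0.5735 0.0148 0.1168] grasp [0.569  0.026  0.1315] lean 39.38 headY -68.0 ytilt -0.21 gap 0.0553 F [ 0.4 -0.6 -3.1] q [ 0.71 -0.06 -0.58  0.66 -1.36 -0.58]
n 3 dist 106.5 ang 0.021
[[0, [20.8, -2.7, 28.6], [0.002, 0.004, -0.005]], [0, [20.7, -2.6, 28.7], [0.002, 0.004, -0.005]], [0, [20.6, -2.4, 28.8], [0.002, 0.004, -0.005]]]
pred [0.57430349 0.01298051 0.11678622] 0.13908621880491973
(array([574.3 ,  11.08, -67.55]), np.float64(38.8))
(array([567.33,  11.59, -58.41]), np.float64(37.9))
```

View pics/s12.png

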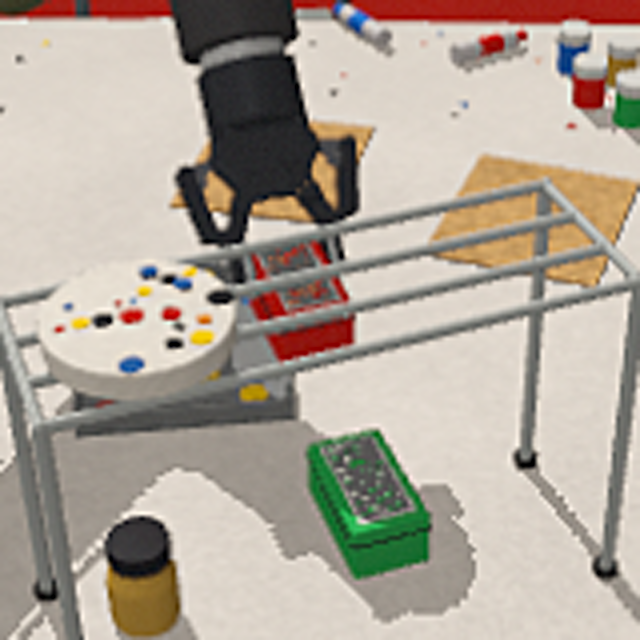

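The red box is in hand at crop (300,300), and green at (370,500) is untouched. Moving in over green.

```bash
python3 -m jog '[[0,[21,-2.7,28],[0.001,0.004,-0.005]],[0,[21,-2.6,28],[0.001,0.004,-0.005]],[0,[21,-2.4,28],[0.001,0.004,-0.005]],[0,[0,0,0],[0,0,0]]]'
cat >> fit.py <<'E'
def fithand(cam,d,x,y,htop,hd,cut=.003,band=.007,fixhd=False):
    P=cloud(cam,d); Z=P[...,2]; h=np.radians(hd); bx=np.array([np.cos(h),np.sin(h)])
    p=w2px(cam,boxc(x,y,htop-.022,h)); u0,v0=(p.min(0)-8).astype(int); u1,v1=(p.max(0)+8).astype(int)
    Zc=Z[v0:v1,u0:u1]; box=(Zc>htop-band)&(Zc<htop+.012)
    v,u=np.mgrid[v0:v1,u0:u1]; W=px2w(cam,np.c_[u.ravel(),v.ravel()],z=htop)[:,:2]
    al=((W-[x,y])@bx).reshape(Zc.shape)
    ign=(cv2.dilate(((Zc>htop+.02)|np.isnan(Zc)).astype(np.uint8),np.ones((3,3)))>0)|(al<cut)
    S=8
    def model(q):
        c=boxc(q[0]/1000,q[1]/1000,htop-band/2,np.radians(q[2]),H=band)
        uv=(w2px(cam,c)-[u0,v0]+.5)*S
        hh=cv2.convexHull((uv*16).astype(np.int32).reshape(-1,1,2))
        m=np.zeros((box.shape[0]*S,box.shape[1]*S),np.uint8); cv2.fillConvexPoly(m,hh,255,shift=4)
        return cv2.resize(m,(box.shape[1],box.shape[0]),interpolation=cv2.INTER_AREA)/255.
    g=lambda q:np.sum(((model(q)-box)**2)[~ign])
    f=(lambda q:g([q[0],q[1],hd])) if fixhd else g
    x0=[x*1000,y*1000]+([] if fixhd else [hd]); sim=[x0]+[[a+(5 if i==j else 0) for j,a in enumerate(x0)] for i in range(len(x0))]
    r=minimize(f,x0,method="Nelder-Mead",options=dict(initial_simplex=sim,xatol=.02,fatol=.01))
    return r.x.round(2),round(r.fun,1)
E
python3 - <<'E'
from fit import *
stat()
h=np.radians(-67.1);T=toolR(h,.7);bx=np.array([np.cos(h),np.sin(h),0])
f=np.array([.6275,-.0958,.078]); plan(f,T,0)
_,p,r=cur(); c=p+.002*bx; top=p[2]-.0217+.044; print("pred",c,top)
im,d=optics.camera("top"); 
for fx in(0,1): print(fithand("top",d,c[0],c[1],top,-67,fixhd=fx))
im,d=optics.camera("side"); 
for fx in(0,1):print(fithand("side",d,c[0],c[1],top,-67,fixhd=fx))
crop("side",im,170,130,330,290,4,"pics/s13.png")
E
```

```text
clock: 23.85
tcp_pos: [0.6234, -0.0712, 0.094]
tcp_rot: [0.188, 0.786, -0.515, 0.287]
ft_force: [0.6, -0.7, -3.5]
finger_gap: 0.0553
t 23.85 tcp [ 0.6234 -0.0712  0.094 ] grasp [ 0.6185 -0.06    0.1086] lean 40.07 headY -66.52 ytilt -0.02 gap 0.0553 F [ 0.6 -0.7 -3.5] q [ 0.51 -0.   -0.59  0.76 -1.19 -0.47]
n 1 dist 29.7 ang 0.01
[[0, [8.2, 6.0, 27.9], [-0.007, 0.001, 0.007]]]
pred [ 0.62413045 -0.07300998  0.09401547] 0.11631546599896286
(array([624.5 , -74.18, -66.94]), np.float64(2.6))
(array([624.42, -74.19]), np.float64(2.6))
(array([622.58, -72.04, -67.19]), np.float64(9.1))
(array([622.36, -71.9 ]), np.float64(9.3))
```

View pics/s13.png

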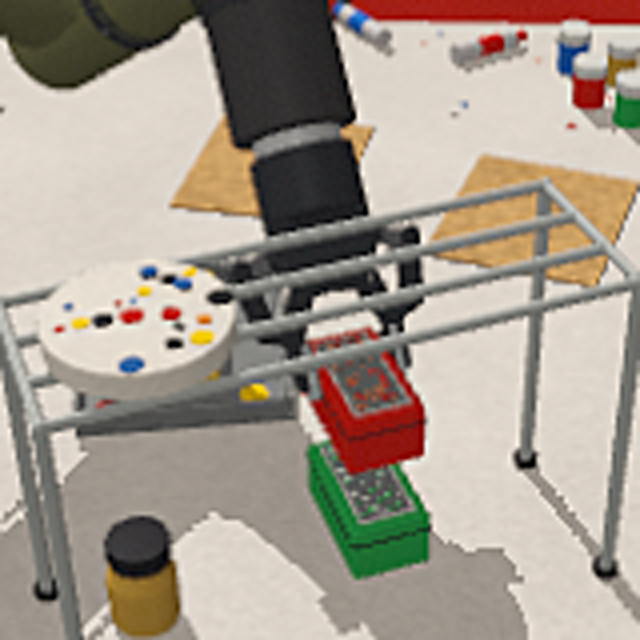

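```bash
python3 - <<'E'
from fit import *
h=np.radians(-66.9);T=toolR(h,.7)
plan([.6284,-.0958,.078],T,0,n=2)
E
```

```text
n 2 dist 31.8 ang 0.009
[[0, [4.4, 3.2, 14.9], [-0.004, 0.0, 0.003]], [0, [4.4, 3.1, 14.9], [-0.004, 0.0, 0.003]]]
```

```bash
python3 -m jog '[[0,[4.4,3,14],[-0.003,0,0.003]],[0,[4.4,3,13],[-0.002,0,0.003]],[0,[0,0,0],[0,0,0]]]'
cat > chk.py <<'E'
from fit import *
stat()
_,p,r=cur(); h=np.radians(-67);bx=np.array([np.cos(h),np.sin(h),0]); c=p+.002*bx; top=p[2]-.0217+.044
G={"top":[629.69,-97.99,-67.09],"side":[627.13,-97.75,-67.25]}
by=np.array([-bx[1],bx[0]])
for k in G:
    im,d=optics.camera(k); q,f=fithand(k,d,c[0],c[1],top,-67); e=np.array(G[k][:2])-q[:2]
    print(k,q,f,"need d",e.round(2),"along",round(e@bx[:2],2),"lat",round(e@by,2),"turn",round(G[k][2]-q[2],2),"bottom",round(top-.044,4))
    crop(k,im,*((170,130,330,290) if k=="side" else (220,120,340,230)),4,f"pics/chk_{k}{int(env.get_obs()['clock']*100)}.png")
E
python3 chk.py
```

```text
clock: 24.32
tcp_pos: [0.6286, -0.0929, 0.0798]
tcp_rot: [0.187, 0.785, -0.517, 0.287]
ft_force: [-0.1, -0.0, -2.7]
finger_gap: 0.0553
t 24.32 tcp [ 0.6286 -0.0929  0.0798] grasp [ 0.6237 -0.0817  0.0944] lean 40.07 headY -66.68 ytilt -0.2 gap 0.0553 F [-0.1 -0.  -2.7] q [ 0.46  0.01 -0.61  0.79 -1.14 -0.47]
top [628.1  -94.88 -64.88] 1.4 need d [ 1.59 -3.11] along 3.48 lat 0.25 turn -2.21 bottom 0.0581
side [628.18 -94.12 -68.67] 8.9 need d [-1.05 -3.63] along 2.93 lat -2.38 turn 1.42 bottom 0.0581
```

```bash
sed -i 's/q,f=fithand(k,d,c\[0\],c\[1\],top,-67)/q,f=fithand(k,d,c[0],c[1],top,-66.9,fixhd=True); q=np.r_[q,-66.9]/' chk.py; python3 -m jog '[[0,[1.7,0,3.6],[-0.002,0,0.003]],[0,[0,0,0],[0,0,0]]]' | grep tcp_pos; python3 chk.py; python3 chk.py
```

```text
tcp_pos: [0.631, -0.0953, 0.0795]
t 24.68 tcp [ 0.631  -0.0953  0.0795] grasp [ 0.6261 -0.0841  0.094 ] lean 40.1 headY -66.82 ytilt -0.34 gap 0.055 F [ 0.5 -0.8 -2.3] q [ 0.45  0.01 -0.61  0.79 -1.13 -0.47]
top [630.07 -94.35 -66.9 ] 1.4 need d [-0.38 -3.64] along 3.2 lat -1.77 turn -0.19 bottom 0.0578
side [629.6 -97.3 -66.9] 12.7 need d [-2.47 -0.45] along -0.55 lat -2.45 turn -0.35 bottom 0.0578
t 24.77 tcp [ 0.6311 -0.0951  0.0797] grasp [ 0.6262 -0.0839  0.0943] lean 40.1 headY -66.81 ytilt -0.36 gap 0.0551 F [-0.1  0.9 -2.5] q [ 0.45  0.01 -0.61  0.79 -1.13 -0.47]
top [629.97 -93.72 -66.9 ] 1.5 need d [-0.28 -4.27] along 3.82 lat -1.93 turn -0.19 bottom 0.058
side [629.68 -98.05 -66.9 ] 10.6 need d [-2.55  0.3 ] along -1.27 lat -2.23 turn -0.35 bottom 0.058
```

```bash
ls -t pics | head -4; cp pics/$(ls -t pics|grep chk_top|head -1) pics/v1.png; cp pics/$(ls -t pics|grep chk_side|head -1) pics/v2.png
```

```text
chk_side2487.png
chk_top2482.png
chk_side2477.png
chk_top2472.png
```

View pics/v1.png

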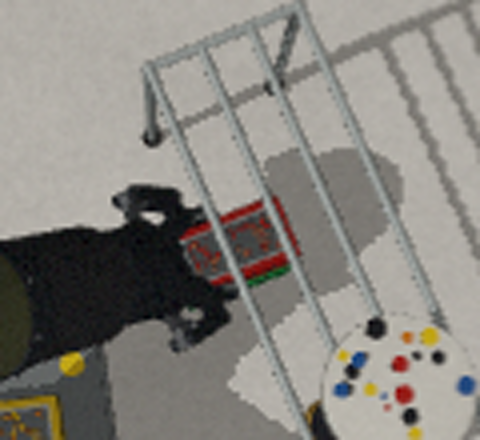

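View pics/v2.png

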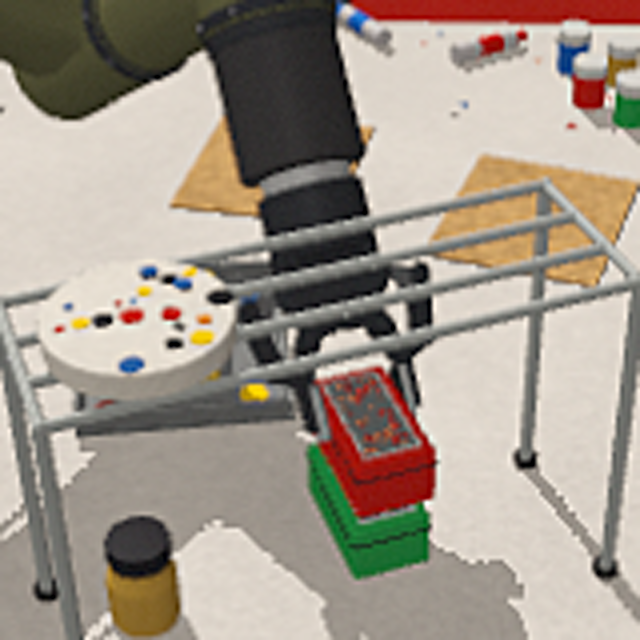

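```bash
python3 -m jog '[[0,[-2.6,2.2,3.1],[-0.003,0,0.001]],[0,[-2.6,0,3.1],[-0.002,0,0.001]],[0,[0,0,0],[0,0,0]]]' | grep tcp_pos; python3 chk.py
```

```text
tcp_pos: [0.6288, -0.0959, 0.0708]
t 25.25 tcp [ 0.6288 -0.0959  0.0708] grasp [ 0.6239 -0.0847  0.0854] lean 40.09 headY -67.09 ytilt -0.18 gap 0.0553 F [-0.8  0.2 -2.3] q [ 0.45  0.02 -0.62  0.79 -1.12 -0.48]
top [628.06 -96.22 -66.9 ] 1.3 need d [ 1.63 -1.77] along 2.27 lat 0.81 turn -0.19 bottom 0.0491
side [627.56 -98.75 -66.9 ] 11.4 need d [-0.43  1.  ] along -1.09 lat -0.01 turn -0.35 bottom 0.0491
```

```bash
python3 -m jog '[[0,[-2.2,0,2.8],[0,0,0]],[0,[0,0,0],[0,0,0]]]' | grep -E "tcp_pos|ft"; python3 chk.py; python3 - <<'E'
from h import *
im,d=optics.camera("side"); crop("side",im,240,215,290,280,9,"pics/s14.png")
im,d=optics.camera("top"); crop("top",im,245,155,310,210,9,"pics/t14.png")
E
```

```text
tcp_pos: [0.6291, -0.0959, 0.0676]
ft_force: [-0.6, 0.5, -2.5]
t 25.6 tcp [ 0.6291 -0.0959  0.0676] grasp [ 0.6243 -0.0847  0.0821] lean 40.1 headY -67.08 ytilt -0.23 gap 0.055 F [-0.6  0.5 -2.5] q [ 0.45  0.03 -0.62  0.8  -1.12 -0.49]
top [630.15 -99.08 -66.9 ] 1.7 need d [-0.46  1.09] along -1.18 lat 0.0 turn -0.19 bottom 0.0459
side [627.19 -98.05 -66.9 ] 10.1 need d [-0.06  0.3 ] along -0.3 lat 0.06 turn -0.35 bottom 0.0459
```

View pics/s14.png

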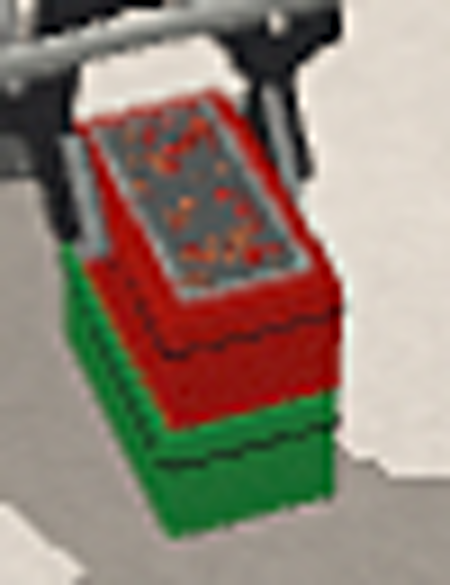

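View pics/t14.png

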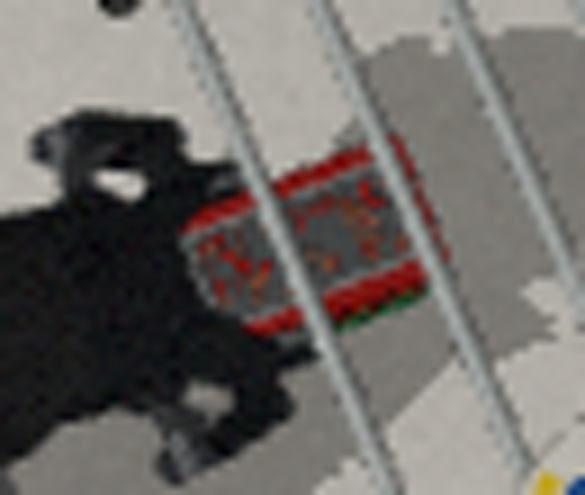

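Fits agree to about 1 mm. Lowering to contact.

```bash
for i in 1; do python3 -m jog '[[0,[-0.7,0,0.9],[0,0,0]],[0,[0,0,0],[0,0,0]]]'; python3 -m jog '[[0,[-0.7,0,0.9],[0,0,0]],[0,[0,0,0],[0,0,0]]]';python3 -m jog '[[0,[-0.7,0,0.9],[0,0,0]],[0,[0,0,0],[0,0,0]]]'; done | grep -E "tcp_pos|ft_f"; python3 chk.py
```

```text
tcp_pos: [0.6295, -0.0958, 0.0671]
ft_force: [0.1, -0.3, -2.4]
tcp_pos: [0.6295, -0.0958, 0.0658]
ft_force: [1.4, -0.3, -2.6]
tcp_pos: [0.6298, -0.0958, 0.0658]
ft_force: [-0.4, -0.4, -2.5]
t 26.55 tcp [ 0.6298 -0.0958  0.0658] grasp [ 0.625  -0.0846  0.0803] lean 40.17 headY -67.07 ytilt -0.33 gap 0.0548 F [-0.4 -0.4 -2.5] q [ 0.45  0.03 -0.62  0.8  -1.11 -0.49]
top [631.02 -99.55 -66.9 ] 2.0 need d [-1.33  1.56] along -1.96 lat -0.61 turn -0.19 bottom 0.0441
side [628.08 -98.34 -66.9 ] 9.2 need d [-0.95  0.59] along -0.91 lat -0.64 turn -0.35 bottom 0.0441
```

```bash
python3 -m jog '[[0,[0.4,1,-2.3],[-0.002,0,0]],[0,[0,0,0],[0,0,0]]]'| grep -E "tcp_pos|ft"; python3 chk.py
```

```text
tcp_pos: [0.6282, -0.0951, 0.0673]
ft_force: [-0.3, -0.1, -2.4]
t 26.9 tcp [ 0.6282 -0.0951  0.0673] grasp [ 0.6234 -0.0839  0.0818] lean 40.14 headY -67.15 ytilt -0.21 gap 0.0551 F [-0.3 -0.1 -2.4] q [ 0.45  0.03 -0.62  0.8  -1.12 -0.49]
top [628.6  -97.56 -66.9 ] 2.6 need d [ 1.09 -0.43] along 0.82 lat 0.84 turn -0.19 bottom 0.0456
side [626.84 -97.69 -66.9 ] 10.9 need d [ 0.29 -0.06] along 0.17 lat 0.24 turn -0.35 bottom 0.0456
```

Good, and the x drift while lowering will take up the small remainder. Lower and release.

```bash
for i in 1; do python3 -m jog '[[0,[-0.7,0,0.9],[0,0,0]],[0,[0,0,0],[0,0,0]]]'; python3 -m jog '[[0,[-0.7,0,0.9],[0,0,0]],[0,[0,0,0],[0,0,0]]]'; done | grep -E "tcp_pos|ft_f"; python3 chk.py; python3 -m jog '[[1,[0,0,0],[0,0,0]],[1,[0,0,0],[0,0,0]],[1,[0,0,0],[0,0,0]],[1,[0,0,0],[0,0,0]]]'
```

```text
tcp_pos: [0.6281, -0.0953, 0.0658]
ft_force: [0.9, -0.2, -2.7]
tcp_pos: [0.6285, -0.0953, 0.0658]
ft_force: [-0.2, 0.4, -2.2]
t 27.5 tcp [ 0.6285 -0.0953  0.0658] grasp [ 0.6237 -0.084   0.0803] lean 40.2 headY -67.16 ytilt -0.24 gap 0.0549 F [-0.2  0.4 -2.2] q [ 0.45  0.03 -0.63  0.8  -1.12 -0.49]
top [628.22 -95.77 -66.9 ] 1.7 need d [ 1.47 -2.22] along 2.62 lat 0.49 turn -0.19 bottom 0.0441
side [626.91 -97.44 -66.9 ] 9.0 need d [ 0.22 -0.31] along 0.37 lat 0.08 turn -0.35 bottom 0.0441
clock: 28.1
tcp_pos: [0.6291, -0.0951, 0.0666]
tcp_rot: [0.188, 0.782, -0.52, 0.288]
ft_force: [0.4, -0.5, 0.3]
finger_gap: 0.0852
```

```bash
python3 -m jog '[[1,[0,0,-15],[0,0,0]],[1,[0,0,-30],[0,0,0]],[1,[0,0,-40],[0,0,0]],[1,[0,0,-40],[0,0,0]],[1,[-40,0,-40],[0,0,0]],[1,[-40,0,-40],[0,0,0]],[1,[0,0,0],[0,0,0]]]'
python3 - <<'E'
from fit import *
stat()
for c in("top","side"):
    im,d=optics.camera(c); cv2.imwrite(f"pics/{c}_f.png",im)
    print(c,"red",fit(c,d,.628,-.097,.088,-67), "was green top",{"top":[629.69,-97.99,-67.09],"side":[627.13,-97.75,-67.25]}[c], fit(c,d,.472,.095,.049,-81) if c=="top" else "")
im,d=optics.camera("side"); crop("side",im,235,200,295,285,7,"pics/s15.png")
im,d=optics.camera("top"); crop("top",im,180,110,400,260,3,"pics/t15.png")
E
```

```text
clock: 28.98
tcp_pos: [0.5496, 0.0912, 0.1806]
tcp_rot: [0.185, 0.782, -0.52, 0.288]
ft_force: [-0.0, -0.2, 0.6]
finger_gap: 0.0855
t 28.98 tcp [0.5496 0.0912 0.1806] grasp [0.5447 0.1024 0.1951] lean 40.05 headY -67.07 ytilt -0.56 gap 0.0855 F [-0.  -0.2  0.6] q [ 0.87 -0.07 -0.47  0.62 -1.54 -0.61]
top red (array([629.51, -98.29, -67.31]), np.float64(6.1)) was green top [629.69, -97.99, -67.09] (array([472.2 ,  95.08, -81.81]), np.float64(4.5))
side red (array([627.55, -98.88, -67.46]), np.float64(16.4)) was green top [627.13, -97.75, -67.25]
```

View pics/s15.png

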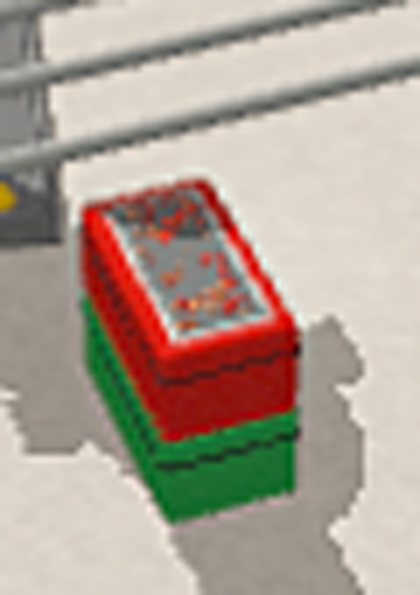

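View pics/t15.png

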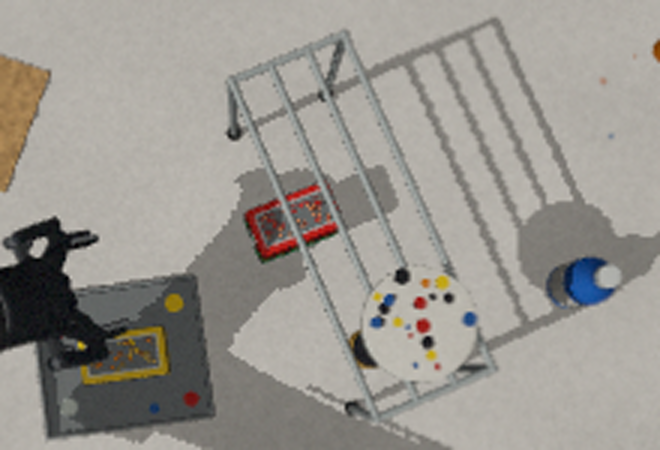

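View pics/side_f.png

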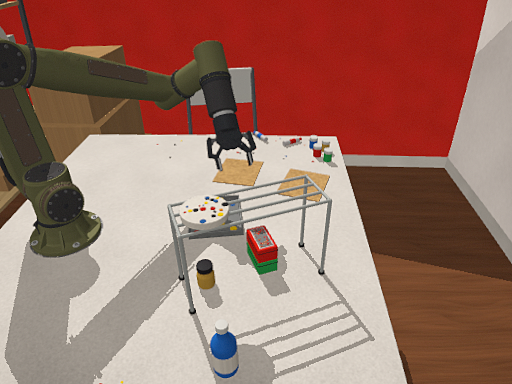

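The red box sits squarely on green at side-view (262,243), and yellow lies flat in the tray. The canvas (207,210), jar (205,272) and bottle are where they started, and the gripper is clear.

```bash
python3 -c "
from workcell import env
print(env.finish_job())"
```

```text
the job is handed in; nothing more can be done
None
```

The job is done and handed in at about 29 s. I set the red box on the nearer cork mat, stood the yellow box flat in the grey tray, then put the red box back on top of the green one.

**Final checks**
- **Red on green:** the red box matches the green box's pose, measured just before stacking, to about 0.4 mm with the top camera and 1.2 mm with the side camera. It is within about 0.2° of square. The two cameras disagree by about 2 mm in absolute position, which is their calibration error, so I compared positions only within each camera.
- **Green box:** I did not measure it again once red was on top. The pictures show it directly under red.
- **Yellow box:** its top reads 49 mm up, which means it is resting flat on the tray floor.
- **Canvas, glitter jar and paint bottle:** they look unmoved by eye in the pictures. I did not measure them.
- **Robot:** the gripper is open and clear of everything. The wrist force stayed within a few newtons in every reading I took.

While the red box was still in the gripper over the green one, the top camera's fit along the box length was off by 2 to 4 mm at times, because a rack bar hid its end. I went by the side camera and the tool position there.

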